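Set the casting flasks over their wax trees

TASK

Four small wax trees stand on their black rubber bases ready for investing, and beside them stand the four open steel flasks that belong to them: two wide and two narrow, one tall and one short of each. Put every flask over its own tree - wide flasks on wide bases, narrow on narrow, the tall flask over the taller tree and the short one over the shorter - lowering it gently until it stands flat on the floor of the base, inside the rubber rim. The trees stay upright where they are, and the blue bowl and the tape roll are left alone.

Things in the scene. Friction and masses are not known exactly. Their poses are not given: they have to be found in the camera images.
- flask_wide_tall_centre (a point): the wide, tall flask: a plain upright tube of bare stainless steel, open at both ends, outer diameter 62, wall 3, height 92 mm, loose, 380 g give or take a quarter. The point is its centre, on the axis half-way up (46 mm above its lower edge); z along the axis
- tree_wide_tall: wide base with the taller tree, for the wide tall flask: loose round black rubber base, 88 mm across, flared rim 22 mm high round a flat floor 6 mm above the table (inside 68 mm across at the floor, 78 at the rim: 3 mm play round the flask's foot); green wax tree in its middle, 33 mm across with little rings, top 84 mm above the table. Origin: centre of the underside, z up
- flask_wide_short_centre (a point): the wide, short flask: a plain upright tube of bare stainless steel, open at both ends, outer diameter 62, wall 3, height 60 mm, loose, 250 g give or take a quarter. The point is its centre, on the axis half-way up (30 mm above its lower edge); z along the axis
- tree_wide_short: wide base with the shorter tree, for the wide short flask: loose round black rubber base, 88 mm across, flared rim 22 mm high round a flat floor 6 mm above the table (inside 68 mm across at the floor, 78 at the rim: 3 mm play round the flask's foot); green wax tree in its middle, 33 mm across with little rings, top 52 mm above the table. Origin: centre of the underside, z up
- flask_narrow_tall_centre (a point): the narrow, tall flask: a plain upright tube of bare stainless steel, open at both ends, outer diameter 46, wall 3, height 92 mm, loose, 280 g give or take a quarter. The point is its centre, on the axis half-way up (46 mm above its lower edge); z along the axis
- tree_narrow_tall: narrow base with the taller tree, for the narrow tall flask: loose round black rubber base, 72 mm across, flared rim 22 mm high round a flat floor 6 mm above the table (inside 52 mm across at the floor, 62 at the rim: 3 mm play round the flask's foot); green wax tree in its middle, 19 mm across with little beads, top 84 mm above the table. Origin: centre of the underside, z up
- flask_narrow_short_centre (a point): the narrow, short flask: a plain upright tube of bare stainless steel, open at both ends, outer diameter 46, wall 3, height 60 mm, loose, 180 g give or take a quarter. The point is its centre, on the axis half-way up (30 mm above its lower edge); z along the axis
- tree_narrow_short: narrow base with the shorter tree, for the narrow short flask: loose round black rubber base, 72 mm across, flared rim 22 mm high round a flat floor 6 mm above the table (inside 52 mm across at the floor, 62 at the rim: 3 mm play round the flask's foot); green wax tree in its middle, 19 mm across with little beads, top 52 mm above the table. Origin: centre of the underside, z up
- scrap_bowl: bystander: blue bowl of wax scraps, 178 mm across, 60 mm high, loose; origin at the centre of its underside
- tape: bystander: roll of white tape lying flat, 58 mm across, 24 mm high, loose; origin at the centre of its underside
Mind the look-alikes: they are no part of the job. What is shaped like the part that bears flask_narrow_tall_centre but purple is not meant.

How it is judged:
By the outcome, as a careful person would: the job done as asked, in the order asked, and still so for the second after the job is handed in, with the robot touching nothing.
It also fails if it takes over 102 s, if anything falls off the work surface, if the arm or the gripper's body presses on something with over 40 N, if the wrist force passes 120 N, or if a joint passes its speed limit or range.

ROBOT

A 6-joint arm with a two-finger parallel gripper is mounted at the origin on the work surface; the furniture and walls round the work are solid. World frame = base frame: x ahead of the robot, y to its left, z up, the work surface at z = 0. Lengths are in mm, angles in rad, forces in N, time in s.
With the tool pointing down it reaches from about 275 to 750 mm from the base axis. Payload 10.2 kg.
Tool frame: the origin (TCP) lies at the very end of the fingers, on their centre line; the grasp point (between the pads) lies 19 mm behind it; z points along the fingers, y is the direction in which the jaws open and shut (so a half turn about z gives the same grasp; the last joint's range is limited). The gripper opens to 85 mm and grips with 20 to 120 N. Pads are 22 mm wide; open, the fingers measure 114 mm over their backs; the gripper's body (76 mm by 85 mm) begins 54 mm behind the grasp point. The pads swing forward as they close: fully open they stand 13 mm farther back than shut.
Start: joints at [-1.327, 0.313, 1.498, -0, 1.331, -0.223], TCP at [236.255, -468.844, 231.294] pointing down, gripper open.
Joint ranges: [-2.94, 2.94], [-0.97, 2.17], [0.19, 2.56], [-1.23, 4.37], [0.02, 3.11], [-2.88, 2.88]. Speed limits (rad/s): [2.39, 2.39, 3.01, 3.14, 3.14, 3.14].

INTERFACE

Orientations are given as a unit quaternion [w, x, y, z].
In Python, from rig import sensors, imaging, ctrl gives the robot as it stands.
- The arm moves only by the shell command python3 -m creep 'ROWS' [FORCE]. ROWS is JSON, a list of rows, each an object with "grip": the finger opening in mm, from 0 to 85.4; "linear": the shift along the tool's x, y, z in mm, a list of three; "rot": the turn, a rotation vector about the tool's x, y, z in rad, a list of three. A call has 1 to 12 rows; each row shifts and turns the commanded pose from where the row before left it, along the tool's axes as they then stand; what a row does not reach is not made up. A row lasts 1/12 s, in which the tool goes at most 41.7 mm and 7.16 degrees, less where a joint would pass 70% of its speed; a pose out of reach is approached as far as the arm can. A call with a gripper value outside its range is refused whole. The fingers move at their own pace and stop on an object; FORCE is the grip in N (left out, the last holds). Time passes only in rows, so rows that do not move let the fingers close. It gives the time, the measured TCP pose, the force and the opening at its end, in the units of the state.
- sensors.sense(): the state, without advancing time (a new reading comes with each control period).
- imaging.capture(name): name is "scene" or "side" or "wrist"; returns (picture, depth): 384x512x3 uint8, red, green, blue; 384x512 float32, mm along the optical axis (not along the pixel's ray), 0 where there is no reading.
- imaging.camera_params(name): a dict with "intrinsics" (3x3 intrinsics, pixels), "R" (3x3) and "t" (3): a world point X has camera coordinates R X + t. Camera axes: x right, y down, z forward; pixel columns grow to the right and rows downward; lengths in mm; the calibration is good to about 2 mm. A picture is of the moment at which its call begins: read the wrist's pose just before it. camera_params takes no time and is no camera call; for the wrist camera it gives the pose at the moment of the call.
- ctrl.finish_job(): hands the job in, once; it reports no verdict.
The state is a dict: "time_s": time; "joints": joint angles; "dq": joint speeds; "tau": joint torques, N m; "eef_pos": TCP position; "ee_rot": TCP orientation; "force": force on the tool from outside, world axes, zero at the start; "wrist_torque": the same for the moment, N m; "grip_width": opening from 0.0 (shut) to 1.0 (fully open).
Only numpy, scipy, OpenCV 4.12 (cv2) and the standard library are available. Lean on these libraries where they do the work, as an engineer would, in place of code of your own. Each camera call takes 0.05 s, during which the arm holds its last target.

## Working session

There is one attempt and no reset: what is moved stays moved. The work goes in short steps, Python scripts to look and compute and a shell command to move; the robot and the scene stay as the last step left them, time stands still between calls to the robot, and variables do not carry over. Pictures are saved under pics/ and viewed, and the job is handed in when it is done.

```bash
ls; mkdir -p pics; cat > h.py <<'E'
import numpy as np, cv2
from rig import sensors, imaging, ctrl
def shot(n,f):
    p,d=imaging.capture(n); cv2.imwrite('pics/'+f+'.png',p[:,:,::-1]); np.savez('pics/'+f+'.npz',p=p,d=d,**imaging.camera_params(n)); return p,d
def world(c,u,v,d):
    K=np.array(c['intrinsics']);X=np.linalg.inv(K)@np.array([u,v,1.])*d
    return np.array(c['R']).T@(X-np.array(c['t']))
E
python3 - <<'E'
from h import *
s=sensors.sense();print(s)
for n in('scene','side','wrist'):
    shot(n,n+'0')
    c=imaging.camera_params(n);print(n,c)
a=cv2.imread('pics/scene0.png');cv2.imwrite('pics/scene0b.png',cv2.resize(a,(800,600)))
E
```

```text
pics
{'time_s': 0.0, 'joints': array([-1.32738765e+00,  3.13448382e-01,  1.49840645e+00,  4.98832558e-06,
        1.33102773e+00, -2.23421496e-01]), 'dq': array([-1.17357652e-04,  1.11399023e-04, -4.05427490e-04, -6.87401018e-06,
       -2.01686550e-04,  1.35451692e-03]), 'tau': array([ 5.30848902e-04, -4.12263572e+01, -2.59740901e+01, -2.17448055e-04,
        4.09340937e-03, -2.90463606e-05]), 'eef_pos': array([ 236.19828974, -468.58379303,  230.74744197]), 'ee_rot': array([-6.44948408e-04,  9.72882091e-01,  2.31300717e-01, -4.02301453e-06]), 'force': array([-0.39432363, -1.02334281, -0.17778529]), 'wrist_torque': array([-0.01583488,  0.00704491,  0.06224444]), 'grip_width': 0.9926654489548693}
scene {'intrinsics': array([[394.47377259,   0.        , 255.29459637],
       [  0.        , 394.47377259, 195.634682  ],
       [  0.        ,   0.        ,   1.        ]]), 'R': array([[-0.88958023, -0.45660871, -0.01247012],
       [-0.30250116,  0.6093591 , -0.73292191],
       [ 0.34225731, -0.64822061, -0.68019848]]), 't': array([ 366.91993316,  232.46912719, 1273.53077844])}
side {'intrinsics': array([[444.42752597,   0.        , 265.27803477],
       [  0.        , 444.42752597, 187.13653061],
       [  0.        ,   0.        ,   1.        ]]), 'R': array([[ 0.99735909, -0.07138469,  0.0133815 ],
       [-0.03357245, -0.61651869, -0.78662418],
       [ 0.06440287,  0.78409753, -0.61728708]]), 't': array([-472.43385578,   14.66286029, 1582.54383043])}
wrist {'intrinsics': array([[338.64760412,   0.        , 253.62477792],
       [  0.        , 338.64760412, 190.56815471],
       [  0.        ,   0.        ,   1.        ]]), 'R': array([[ 0.45021105, -0.89291846, -0.00257686],
       [-0.85532188, -0.43207982,  0.28588723],
       [-0.25638739, -0.12650554, -0.9582598 ]]), 't': array([-524.92447734,  -36.96451145,  380.52362683])}
```

View pics/scene0b.png

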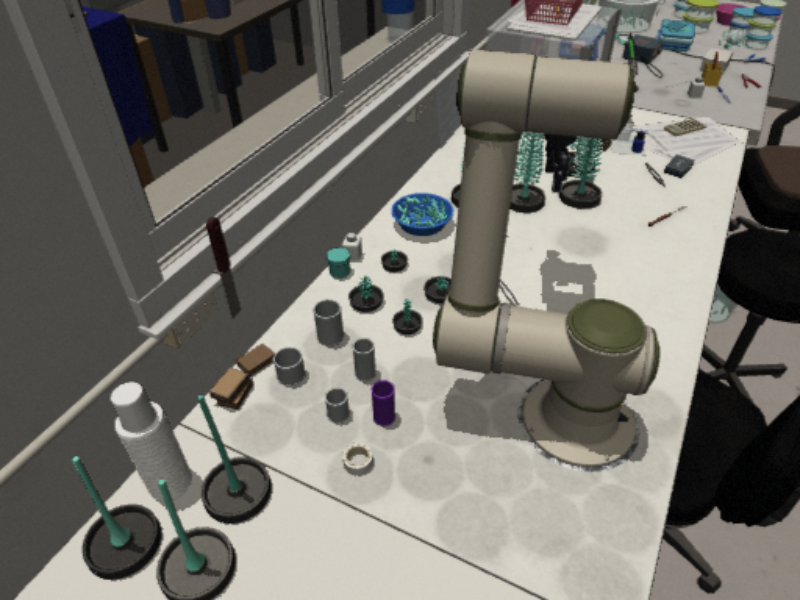

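View pics/side0.png

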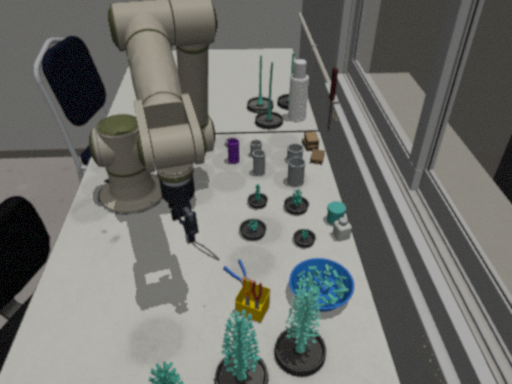

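View pics/wrist0.png

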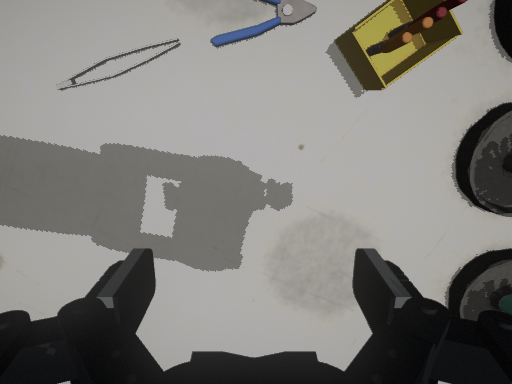

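```bash
python3 - <<'E'
import cv2
a=cv2.imread('pics/scene0.png')[140:310,150:310];cv2.imwrite('pics/cr1.png',cv2.resize(a,None,fx=3.5,fy=3.5,interpolation=cv2.INTER_CUBIC))
a=cv2.imread('pics/side0.png')[130:255,210:360];cv2.imwrite('pics/cr2.png',cv2.resize(a,None,fx=4.5,fy=4.5,interpolation=cv2.INTER_CUBIC))
E
```

```text
(no output)
```

View pics/cr1.png

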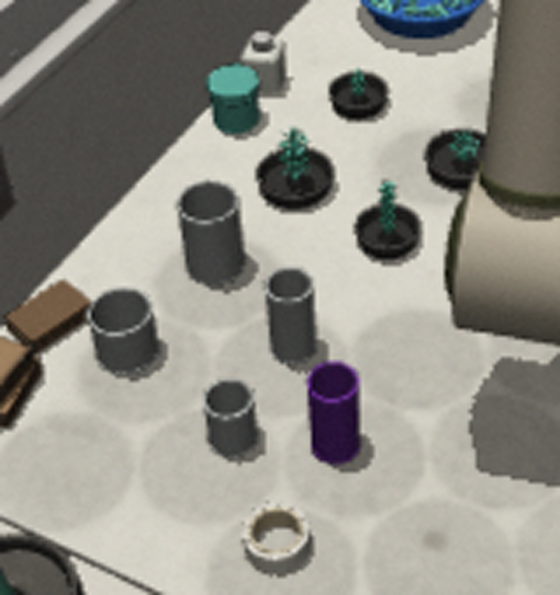

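View pics/cr2.png

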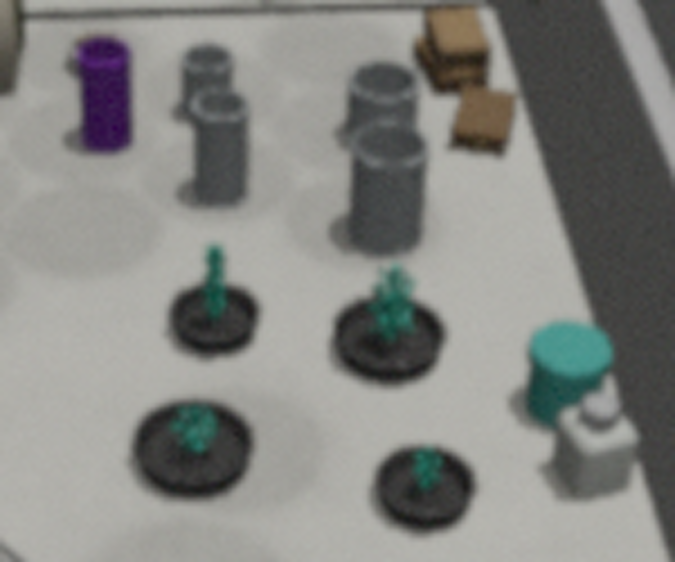

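```bash
cat >> h.py <<'E'
def plane(c,u,v,z):
    a=world(c,u,v,1.);o=world(c,0,0,0.);r=a-o
    return o+r*(z-o[2])/r[2]
E
python3 - <<'E'
from h import *
A={'fWT':(210,203,92),'fWS':(123,312,60),'fNT':(290,286,92),'fNS':(230,396,60),'pur':(333,384,92),'tape':(278,532,24),'tWT':(295,177,22),'tNS':(358,93,22),'tNT':(388,229,22),'tWS':(460,156,22)}
B={'fWT':(389,146,92),'fWS':(384,85,60),'fNT':(220,106,92),'fNS':(208,63,60),'pur':(103,52,92),'tWT':(389,337,22),'tNS':(425,485,22),'tNT':(214,316,22),'tWS':(194,444,22)}
ca=imaging.camera_params('scene');cb=imaging.camera_params('side')
for k in A:
    u,v,z=A[k];p=plane(ca,u/3.5+150,v/3.5+140,z)
    q=None
    if k in B:
        u,v,z=B[k];q=plane(cb,u/4.5+210,v/4.5+130,z)
    print(k,p.round(),None if q is None else q.round())
E
```

```text
fWT [576.  29.  92.] [584.  17.  92.]
fWS [590. 168.  60.] [599. 152.  60.]
fNT [447.  93.  92.] [455.  80.  92.]
fNS [445. 210.  60.] [452. 195.  60.]
pur [355. 179.  92.] [362. 166.  92.]
tape [348. 295.  24.] None
tWT [ 559. -109.   22.] [ 569. -133.   22.]
tNS [ 565. -271.   22.] [ 574. -290.   22.]
tNT [431. -82.  22.] [ 440. -101.   22.]
tWS [ 411. -222.   22.] [ 418. -240.   22.]
```

```bash
python3 - <<'E'
from h import *
for n in('scene','side'):
    d=np.load('pics/%s0.npz'%n)
    c={k:d[k] for k in('intrinsics','R','t')}
    print(n,'cam pos',(-c['R'].T@c['t']).round(), np.round(c['R']@c['R'].T,3).tolist())
    pts=[(200,290),(230,270),(190,260),(250,300)] if n=='scene' else [(230,190),(280,180),(270,215),(300,175)]
    for u,v in pts: print(u,v,d['d'][v,u],world(c,u,v,d['d'][v,u]).round(1))
# triangulate
import itertools
A={'fWT':(210,203),'fNT':(290,286),'fNS':(230,396),'tWT':(295,177),'tNS':(358,93),'tNT':(388,229)}
B={'fWT':(389,146),'fNT':(220,106),'fNS':(208,63),'tWT':(389,337),'tNS':(425,485),'tNT':(214,316)}
ca=imaging.camera_params('scene');cb=imaging.camera_params('side')
for k in A:
    us=np.array(A[k])/3.5+[150,140];vs=np.array(B[k])/4.5+[210,130]
    P=[c['intrinsics']@np.c_[c['R'],c['t']] for c in(ca,cb)]
    X=cv2.triangulatePoints(P[0],P[1],us,vs);print(k,(X[:3]/X[3]).ravel().round(1))
E
```

```text
scene cam pos [ -39.  851. 1041.] [[1.0, -0.0, -0.0], [-0.0, 1.0, 0.0], [-0.0, 0.0, 1.0]]
200 290 1224.0789 [443.9 314.7  -3.9]
230 270 1272.8865 [396.5 209.8   0.5]
190 260 1304.8118 [5.352e+02 2.340e+02 3.000e-01]
250 300 1196.4587 [288.9 276.1  -4.4]
side cam pos [  370. -1266.   995.] [[1.0, 0.0, 0.0], [0.0, 1.0, 0.0], [0.0, 0.0, 1.0]]
230 190 1599.2125 [345.8  -8.9  -2.2]
280 180 1658.9602 [532.3  47.7  -7.6]
270 215 1494.7847 [ 478.7 -152.4   -1.5]
300 175 1586.5807 [597.   -3.7  51.1]
fWT [583.4  22.9  86.2]
fNT [453.3  87.4  85.9]
fNS [450.6 205.1  52.5]
tWT [ 569.5 -120.7   10.6]
tNS [ 574.1 -282.2   12.7]
tNT [438.3 -90.5  12.5]
```

```bash
python3 - <<'E'
from h import *
from scipy.spatial.transform import Rotation as Ro
s=sensors.sense();q=s['ee_rot'];T=Ro.from_quat([q[1],q[2],q[3],q[0]]).as_matrix()
c=imaging.camera_params('wrist');R,t=c['R'],c['t']
cp=-R.T@t;print(cp,'in tool',T.T@(cp-s['eef_pos']));print((R@T).round(3))
K=c['intrinsics'];X=R@s['eef_pos']+t;print('tcp px',K@X/X[2],X)
print(c.keys(),np.degrees(np.arctan2(T[1,0],T[0,0])))
E
```

```text
[ 302.27170343 -436.54802605  373.85552137] in tool [  73.47808858    0.93027937 -142.98087975]
[[ 0.     1.     0.002]
 [-0.958  0.001 -0.286]
 [-0.286 -0.001  0.958]]
tcp px [252.08385872 253.78071188   1.        ] [ -0.71906047  29.49775109 158.027822  ]
dict_keys(['intrinsics', 'R', 't']) 26.743935257842875
```

```bash
python3 -m creep '[{"grip":85,"linear":[0,0,0],"rot":[0,0,0.117]},{"grip":85,"linear":[0,0,0],"rot":[0,0,0.117]},{"grip":85,"linear":[0,0,0],"rot":[0,0,0.117]},{"grip":85,"linear":[0,0,0],"rot":[0,0,0.116]},{"grip":85,"linear":[30,-25,0],"rot":[0,0,0]},{"grip":85,"linear":[30,-25,0],"rot":[0,0,0]},{"grip":85,"linear":[30,-25,0],"rot":[0,0,0]},{"grip":85,"linear":[30,-25,0],"rot":[0,0,0]}]'
python3 -m creep '[{"grip":85,"linear":[30,-25,0],"rot":[0,0,0]},{"grip":85,"linear":[30,-25,0],"rot":[0,0,0]},{"grip":85,"linear":[30,-25,0],"rot":[0,0,0]},{"grip":85,"linear":[30,-25,0],"rot":[0,0,0]},{"grip":85,"linear":[30,-25,0],"rot":[0,0,0]},{"grip":85,"linear":[30,-25,0],"rot":[0,0,0]},{"grip":85,"linear":[0,0,0],"rot":[0,0,0]},{"grip":85,"linear":[0,0,0],"rot":[0,0,0]}]'
python3 - <<'E'
from h import *
s=sensors.sense();print(s['eef_pos'],s['ee_rot'],s['joints'],np.abs(s['dq']).max());shot('wrist','w1')
E
```

```text
time_s: 0.82
eef_pos: [357.2, -367.5, 231.2]
ee_rot: [-0.0, 1.0, -0.0, -0.0]
force: [0.1, -0.5, 0.3]
grip_width: 0.997
time_s: 1.48
eef_pos: [537.1, -217.5, 230.6]
ee_rot: [-0.0, 1.0, 0.001, -0.0]
force: [-0.2, -0.5, 0.8]
grip_width: 0.995
[ 537.07462847 -217.51295852  230.64709478] [-2.20771538e-04  9.99998832e-01  1.44475238e-03 -4.47866203e-04] [-5.86827817e-01  4.34959643e-01  1.32587894e+00 -1.32097810e-04
  1.38174426e+00  9.81103893e-01] 0.056941734900984156
```

View pics/w1.png

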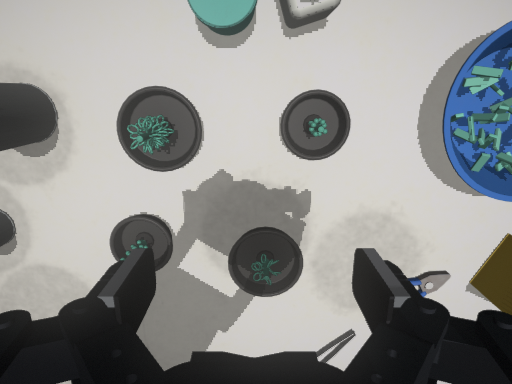

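```bash
cat >> h.py <<'E'
def load(f):
    d=np.load('pics/%s.npz'%f); return d['p'],d['d'],{k:d[k] for k in('intrinsics','R','t')}
E
python3 - <<'E'
from h import *
p,d,c=load('w1')
g=cv2.cvtColor(p,cv2.COLOR_RGB2GRAY)
vis=p[:,:,::-1].copy()
for k,u,v,r in(('WT',160,129,50),('NS',315,125,45),('NT',141,243,45),('WS',265,262,45)):
    pts=[]
    # radial: outermost dark
    for a in np.arange(0,360,4):
        prof=[g[int(round(v+q*np.sin(np.radians(a)))),int(round(u+q*np.cos(np.radians(a))))] for q in np.arange(20,r+5,.5)]
        prof=np.array(prof,float); gr=prof[4:]-prof[:-4]
        i=np.argmax(gr)
        if gr[i]>35: pts.append((u+(21+i*.5)*np.cos(np.radians(a)),v+(21+i*.5)*np.sin(np.radians(a))))
    pts=np.array(pts,np.float32)
    W=np.array([plane(c,x,y,22)[:2] for x,y in pts])
    # robust circle fit
    from scipy.optimize import least_squares
    f=least_squares(lambda q:np.hypot(W[:,0]-q[0],W[:,1]-q[1])-q[2],[*W.mean(0),40],loss='soft_l1',f_scale=1)
    print(k,len(pts),f.x.round(1),'res',np.median(abs(f.fun)).round(2))
    for x,y in pts: cv2.circle(vis,(int(x),int(y)),1,(0,0,255),-1)
cv2.imwrite('pics/w1v.png',vis)
dd=np.load('pics/w1.npz')['d'];print(world(c,330,200,dd[200,330]),world(c,90,200,dd[200,90]))
E
```

```text
WT 90 [ 569.5 -121.4   43.9] res 0.32
NS 90 [ 574.1 -280.9   36. ] res 0.3
NT 74 [440.9 -91.1  36.4] res 0.81
WS 90 [ 416.9 -232.3   44.2] res 0.75
[ 4.86786915e+02 -3.07161622e+02  3.90502064e-01] [486.87777251 -29.35442362   2.25497992]
```

View pics/w1v.png

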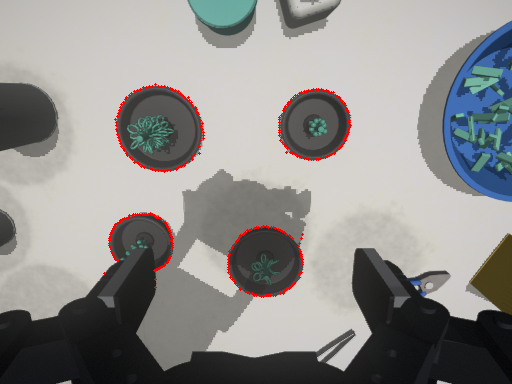

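```bash
python3 -m creep '[{"grip":85,"linear":[0,-32,0],"rot":[0,0,0]},{"grip":85,"linear":[0,-32,0],"rot":[0,0,0]},{"grip":85,"linear":[0,-32,0],"rot":[0,0,0]},{"grip":85,"linear":[0,-32,0],"rot":[0,0,0]},{"grip":85,"linear":[0,-32,0],"rot":[0,0,0]},{"grip":85,"linear":[0,-32,0],"rot":[0,0,0]},{"grip":85,"linear":[0,-32,0],"rot":[0,0,0]},{"grip":85,"linear":[0,-32,0],"rot":[0,0,0]},{"grip":85,"linear":[0,-32,0],"rot":[0,0,0]},{"grip":85,"linear":[0,-32,0],"rot":[0,0,0]},{"grip":85,"linear":[0,0,0],"rot":[0,0,0]},{"grip":85,"linear":[0,0,0],"rot":[0,0,0]}]'
python3 - <<'E'
from h import *
s=sensors.sense();print(s['eef_pos'],s['ee_rot'],s['joints']);shot('wrist','w2')
E
```

```text
time_s: 2.53
eef_pos: [536.0, 100.9, 231.3]
ee_rot: [0.0, 1.0, 0.0, -0.0]
force: [0.2, -0.1, -0.0]
grip_width: 0.996
[536.04847088 100.94215524 231.29920686] [ 1.49189411e-04  9.99999961e-01  2.23266947e-04 -7.81683307e-05] [-2.85867429e-02  3.58221063e-01  1.43503811e+00 -3.10397444e-04
  1.34848117e+00  1.54183151e+00]
```

View pics/w2.png

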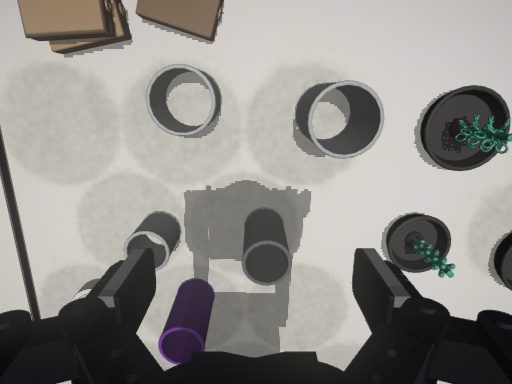

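```bash
python3 - <<'E'
from h import *
p,d,c=load('w2')
for k,u,v,z in(('WS',183,101,60),('WT',345,119,92),('NS',148,250,60),('NT',266,262,92)):
    print(k,plane(c,u,v,z).round(1))
for x0,y0,n in((130,50,'a'),(280,60,'b'),(110,200,'c'),(220,200,'d')):
    cv2.imwrite('pics/w2%s.png'%n,cv2.resize(p[y0:y0+110,x0:x0+120,::-1],None,fx=3,fy=3,interpolation=cv2.INTER_CUBIC))
import numpy as np
im=[cv2.imread('pics/w2%s.png'%n) for n in'abcd']
cv2.imwrite('pics/w2m.png',np.vstack([np.hstack(im[:2]),np.hstack(im[2:])])[:600] if 0 else cv2.resize(np.vstack([np.hstack(im[:2]),np.hstack(im[2:])]),(654,600)))
E
```

```text
WS [599.9 163.2  60. ]
WT [586.6  25.1  92. ]
NS [452.5 208.   60. ]
NT [456.3  88.4  92. ]
```

View pics/w2m.png

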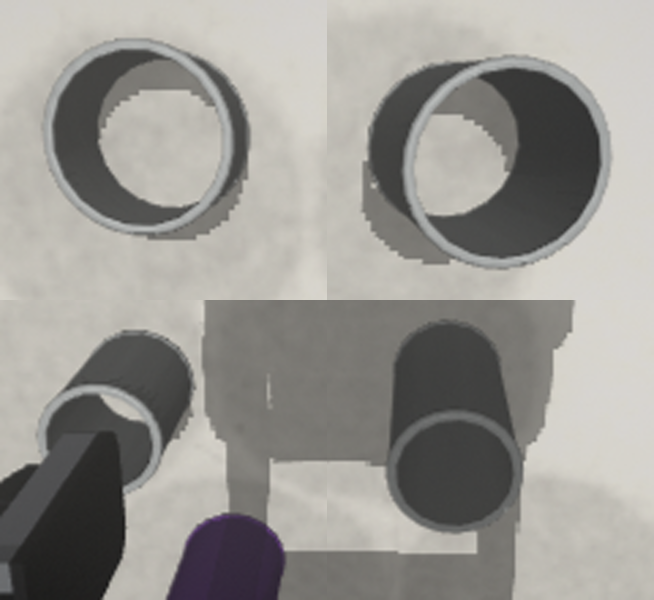

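```bash
python3 -m creep '[{"grip":85,"linear":[21.5,-21,30],"rot":[0,0,0]},{"grip":85,"linear":[21.5,-21,30],"rot":[0,0,0]},{"grip":85,"linear":[21.5,-21.5,30],"rot":[0,0,0]},{"grip":85,"linear":[0,0,20],"rot":[0,0,0]},{"grip":85,"linear":[0,0,0],"rot":[0,0,0]}]'
python3 - <<'E'
from h import *
s=sensors.sense();print(s['eef_pos'],s['force']);shot('wrist','w3')
E
```

```text
time_s: 3.0
eef_pos: [598.0, 161.7, 118.0]
ee_rot: [0.0, 1.0, -0.001, -0.004]
force: [-1.2, 0.7, -1.0]
grip_width: 0.996
[598.03867837 161.66437777 117.99004687] [-1.21332284  0.74671217 -0.96613074]
```

View pics/w3.png

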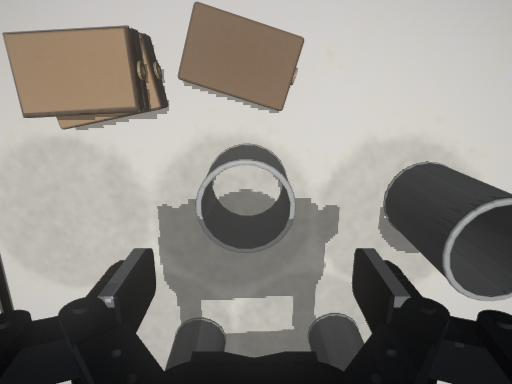

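```bash
python3 - <<'E'
from h import *
p,d,c=load('w3');print(plane(c,246,205.5,60)); s=sensors.sense();print(s['eef_pos'])
E
```

```text
[601.32558813 165.97153098  60.        ]
[598.86186258 161.44818256 121.2540141 ]
```

```bash
python3 -m creep '[{"grip":85,"linear":[2,-2,15],"rot":[0,0,0]},{"grip":85,"linear":[0,-1,20],"rot":[0,0,0]},{"grip":85,"linear":[0,0,20],"rot":[0,0,0]},{"grip":85,"linear":[0,0,20],"rot":[0,0,0]},{"grip":85,"linear":[0,0,18],"rot":[0,0,0]},{"grip":85,"linear":[0,0,0],"rot":[0,0,0]},{"grip":85,"linear":[0,0,0],"rot":[0,0,0]}]'
python3 - <<'E'
from h import *
s=sensors.sense();print(s['eef_pos'],s['force'])
E
```

```text
time_s: 3.63
eef_pos: [602.2, 165.0, 32.0]
ee_rot: [0.0, 1.0, -0.001, 0.001]
force: [-0.7, 0.6, 0.2]
grip_width: 0.997
[602.21371468 165.00363401  31.95679928] [-0.67993923  0.61599508  0.17911865]
```

```bash
python3 -m creep '[{"grip":85,"linear":[0,0,4],"rot":[0,0,0]},{"grip":45,"linear":[0,0,0],"rot":[0,0,0]},{"grip":45,"linear":[0,0,0],"rot":[0,0,0]},{"grip":45,"linear":[0,0,0],"rot":[0,0,0]},{"grip":45,"linear":[0,0,0],"rot":[0,0,0]},{"grip":45,"linear":[0,0,0],"rot":[0,0,0]},{"grip":45,"linear":[0,0,0],"rot":[0,0,0]}]' 40
python3 - <<'E'
from h import *
s=sensors.sense();print(s['eef_pos'],s['force']);shot('wrist','w4')
E
```

```text
time_s: 4.22
eef_pos: [602.2, 166.2, 27.8]
ee_rot: [0.0, 1.0, -0.0, 0.001]
force: [-1.4, -2.6, 6.0]
grip_width: 0.712
[602.21848175 166.15621776  27.81509554] [-1.38838733 -2.59771928  6.00402626]
```

View pics/w4.png

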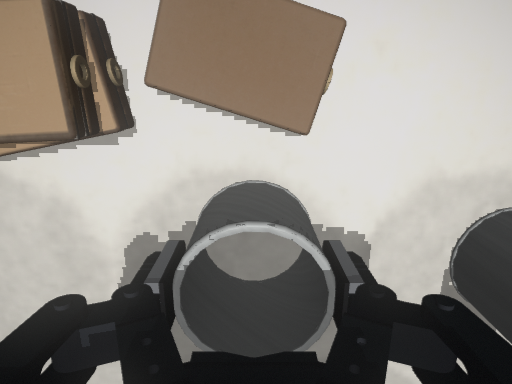

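```bash
python3 -m creep '[{"grip":45,"linear":[0,0,-10],"rot":[0,0,0]},{"grip":45,"linear":[0,0,-25],"rot":[0,0,0]},{"grip":45,"linear":[0,0,-30],"rot":[0,0,0]},{"grip":45,"linear":[0,0,-30],"rot":[0,0,0]},{"grip":45,"linear":[0,0,-25],"rot":[0,0,0]},{"grip":45,"linear":[0,0,0],"rot":[0,0,0]},{"grip":45,"linear":[0,0,0],"rot":[0,0,0]}]'
python3 -m creep '[{"grip":45,"linear":[-8,17,0],"rot":[0,0,0]},{"grip":45,"linear":[-16,34,0],"rot":[0,0,0]},{"grip":45,"linear":[-16,34,0],"rot":[0,0,0]},{"grip":45,"linear":[-16,34,0],"rot":[0,0,0]},{"grip":45,"linear":[-16,34,0],"rot":[0,0,0]},{"grip":45,"linear":[-16,34,0],"rot":[0,0,0]},{"grip":45,"linear":[-16,34,0],"rot":[0,0,0]},{"grip":45,"linear":[-16,34,0],"rot":[0,0,0]},{"grip":45,"linear":[-16,34,0],"rot":[0,0,0]},{"grip":45,"linear":[-16,34,0],"rot":[0,0,0]},{"grip":45,"linear":[-16,34,0],"rot":[0,0,0]},{"grip":45,"linear":[-8,17,0],"rot":[0,0,0]}]'
python3 -m creep '[{"grip":45,"linear":[-9,24,0],"rot":[0,0,0]},{"grip":45,"linear":[0,0,0],"rot":[0,0,0]},{"grip":45,"linear":[0,0,0],"rot":[0,0,0]}]'
python3 - <<'E'
from h import *
s=sensors.sense();print(s['eef_pos'],s['ee_rot'],s['force'],s['grip_width']);shot('wrist','w5');shot('side','s5')
a=cv2.imread('pics/w5.png');cv2.imwrite('pics/w5z.png',cv2.resize(a[170:384,130:380],None,fx=2.8,fy=2.8,interpolation=cv2.INTER_CUBIC))
E
```

```text
time_s: 4.85
eef_pos: [601.8, 166.4, 147.6]
ee_rot: [-0.0, 1.0, -0.0, 0.001]
force: [0.3, 0.5, -3.0]
grip_width: 0.716
time_s: 5.85
eef_pos: [423.2, -210.1, 144.9]
ee_rot: [-0.001, 1.0, -0.001, -0.001]
force: [0.5, 0.1, -2.5]
grip_width: 0.713
time_s: 6.1
eef_pos: [415.6, -231.9, 145.0]
ee_rot: [-0.001, 1.0, -0.001, -0.001]
force: [0.4, 0.2, -3.4]
grip_width: 0.71
[ 415.56506422 -231.88724537  144.96328079] [-9.86459122e-04  9.99998358e-01 -1.19726911e-03 -9.36987151e-04] [ 0.41318725  0.18891757 -3.36475871] 0.7101772746958597
```

View pics/w5z.png

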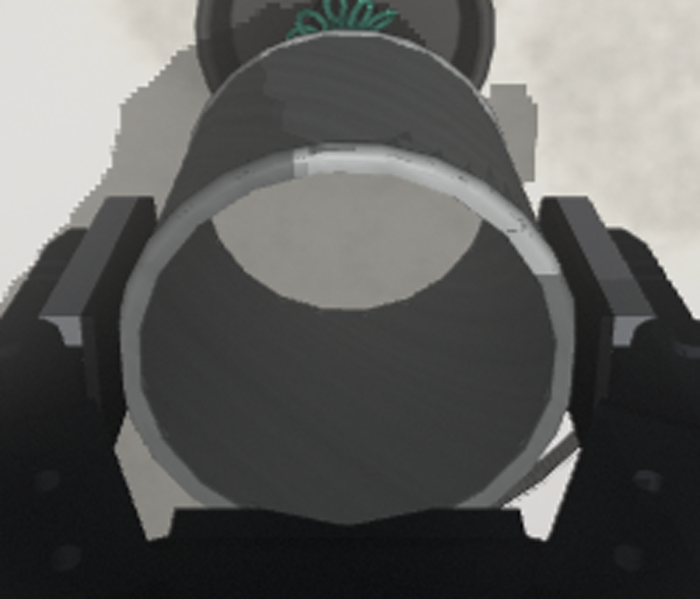

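View pics/s5.png

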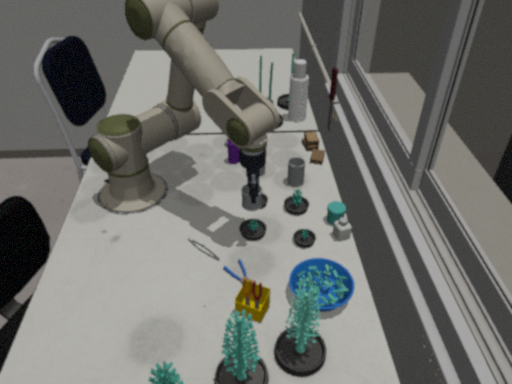

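```bash
python3 - <<'E'
from h import *
p,d,c=load('w5');Z=145-28
a=plane(c,254.6,221.8,Z+60);b=plane(c,255,180.7,Z)
l=plane(c,173.6,290,Z+60);r=plane(c,335.7,290,Z+60)
print('top front',a,'bottom front',b,'L',l,'R',r)
# base: left/right edges at 22 plane
for u in(195,495):
    print(plane(c,u/2.8+130,30/2.8+170,22))
# base rim front edge in full picture
g=cv2.cvtColor(p,cv2.COLOR_RGB2GRAY);print(g[120:180,253].tolist())
E
```

```text
top front [ 445.10593826 -232.02909742  177.        ] bottom front [ 443.89315407 -232.17048277  117.        ] L [ 417.54837763 -201.58878578  177.        ] R [ 417.65350302 -262.44332766  177.        ]
[ 418.23571811 -187.14008066   22.        ]
[ 418.256623   -274.26059314   22.        ]
[202, 201, 200, 201, 200, 199, 201, 201, 127, 79, 83, 106, 87, 77, 64, 57, 55, 73, 89, 92, 93, 93, 93, 91, 91, 91, 91, 91, 91, 90, 89, 89, 89, 89, 88, 88, 87, 88, 87, 87, 86, 87, 86, 85, 85, 80, 52, 67, 78, 92, 77, 83, 90, 73, 63, 61, 62, 61, 56, 60]
```

View pics/w5.png

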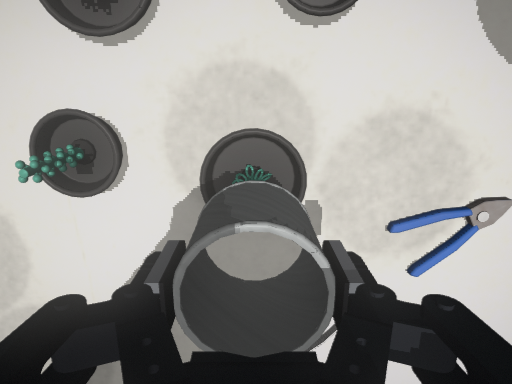

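```bash
cat >> h.py <<'E'
from scipy.optimize import least_squares
def basefit(f,u,v,rad,a0=150,a1=390,z=22,rmin=.75,rmax=1.3,sign=1,thr=35):
    """edge of dark base; angles deg in image (0 right, 90 down)"""
    p,d,c=load(f);g=cv2.GaussianBlur(cv2.cvtColor(p,cv2.COLOR_RGB2GRAY),(0,0),.6).astype(np.float32)
    K=c['intrinsics'];X=c['R']@plane(c,u,v,z)+c['t'];rp=rad*K[0,0]/X[2]
    q=np.arange(rp*rmin,rp*rmax,.25);W=[]
    for a in np.radians(np.arange(a0,a1,2)):
        mx=(u+q*np.cos(a)).astype(np.float32)[None];my=(v+q*np.sin(a)).astype(np.float32)[None]
        if mx.min()<0 or my.min()<0 or mx.max()>511 or my.max()>383: continue
        pr=cv2.remap(g,mx,my,cv2.INTER_LINEAR)[0]*sign;gr=pr[8:]-pr[:-8];i=np.argmax(gr)
        if gr[i]>thr: W.append(plane(c,u+q[i+4]*np.cos(a),v+q[i+4]*np.sin(a),z)[:2])
    W=np.array(W)
    r=least_squares(lambda s:np.hypot(W[:,0]-s[0],W[:,1]-s[1])-rad,W.mean(0),loss='soft_l1',f_scale=.5)
    return r.x.round(2),len(W),np.median(abs(r.fun)).round(2)
E
python3 - <<'E'
from h import *
print(basefit('w5',253,180,44,185,355))
for r in(43.9,44.2):print(basefit('w1',265,262,r,0,360))
print(basefit('w1',141,243,36,90,330))
E
```

```text
(array([ 416.64, -230.41]), 85, np.float64(0.14))
(array([ 416.68, -232.07]), 180, np.float64(0.39))
(array([ 416.84, -232.05]), 180, np.float64(0.5))
(array([441.48, -91.5 ]), 93, np.float64(1.22))
```

```bash
python3 -m creep '[{"grip":45,"linear":[2.7,-1.5,10],"rot":[0,0,0]},{"grip":45,"linear":[0,0,18],"rot":[0,0,0]},{"grip":45,"linear":[0,0,18],"rot":[0,0,0]},{"grip":45,"linear":[0,0,18],"rot":[0,0,0]},{"grip":45,"linear":[0,0,15],"rot":[0,0,0]},{"grip":45,"linear":[0,0,6],"rot":[0,0,0]},{"grip":45,"linear":[0,0,0],"rot":[0,0,0]},{"grip":45,"linear":[0,0,0],"rot":[0,0,0]}]'
python3 - <<'E'
from h import *
s=sensors.sense();print(s['eef_pos'],s['force']);shot('wrist','w6')
a=cv2.imread('pics/w6.png');cv2.imwrite('pics/w6z.png',cv2.resize(a[100:384,100:410],None,fx=2.1,fy=2.1,interpolation=cv2.INTER_CUBIC))
E
```

```text
time_s: 6.87
eef_pos: [419.5, -229.8, 61.2]
ee_rot: [-0.0, 1.0, 0.0, -0.0]
force: [-0.6, 0.1, -2.7]
grip_width: 0.713
[ 419.47668475 -229.8015671    61.21702919] [-0.64623731  0.07484288 -2.66656692]
```

View pics/w6z.png

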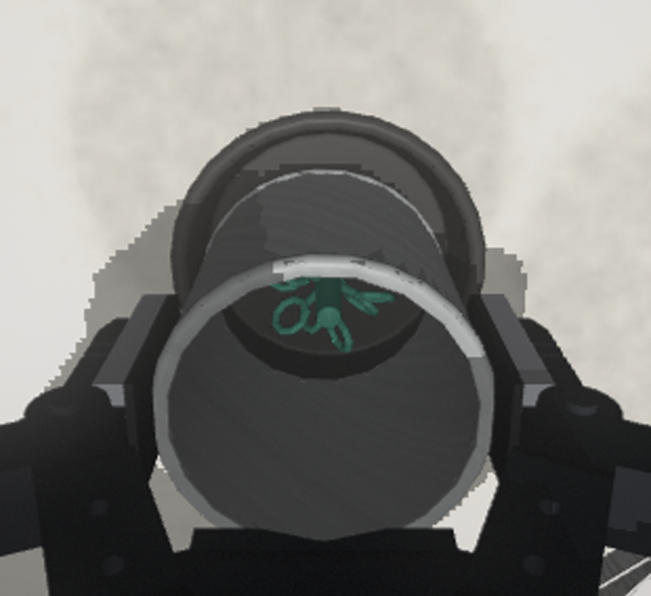

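```bash
python3 - <<'E'
from h import *
print(basefit('w6',256,218,44,200,340))
p,d,c=load('w6')
print(plane(c,254.8,181,33.4)-[31,0,0],plane(c,254.8,221.5,93.4)-[31,0,0])
# side edges of lower flask: approx crop y=250
print([plane(c,100+u/2.1,100+390/2.1,93.4)[1].round(1) for u in(153,494)])
E
```

```text
(array([ 416.56, -231.75]), 70, np.float64(0.18))
[ 416.45577324 -231.08841462   33.4       ] [ 417.76447917 -230.96596393   93.4       ]
[np.float64(-200.3), np.float64(-261.1)]
```

```bash
python3 -m creep '[{"grip":45,"linear":[-0.3,0.7,6],"rot":[0,0,0]},{"grip":45,"linear":[0,0,6],"rot":[0,0,0]},{"grip":45,"linear":[0,0,5],"rot":[0,0,0]},{"grip":45,"linear":[0,0,3],"rot":[0,0,0]},{"grip":45,"linear":[0,0,2],"rot":[0,0,0]},{"grip":45,"linear":[0,0,1],"rot":[0,0,0]},{"grip":45,"linear":[0,0,0],"rot":[0,0,0]},{"grip":45,"linear":[0,0,0],"rot":[0,0,0]}]'
python3 -m creep '[{"grip":45,"linear":[0,0,1],"rot":[0,0,0]},{"grip":45,"linear":[0,0,1],"rot":[0,0,0]},{"grip":45,"linear":[0,0,0],"rot":[0,0,0]},{"grip":45,"linear":[0,0,0],"rot":[0,0,0]}]'
```

```text
time_s: 7.58
eef_pos: [418.9, -231.0, 38.2]
ee_rot: [0.0, 1.0, -0.0, 0.0]
force: [0.1, 0.3, -3.3]
grip_width: 0.714
time_s: 7.92
eef_pos: [418.8, -230.9, 36.2]
ee_rot: [-0.0, 1.0, -0.0, -0.0]
force: [-0.2, 0.0, -2.1]
grip_width: 0.714
```

```bash
python3 -m creep '[{"grip":45,"linear":[0,0,1],"rot":[0,0,0]},{"grip":45,"linear":[0,0,1],"rot":[0,0,0]},{"grip":45,"linear":[0,0,0],"rot":[0,0,0]},{"grip":45,"linear":[0,0,0],"rot":[0,0,0]}]'
python3 -m creep '[{"grip":45,"linear":[0,0,0.7],"rot":[0,0,0]},{"grip":45,"linear":[0,0,0],"rot":[0,0,0]},{"grip":45,"linear":[0,0,0],"rot":[0,0,0]}]'
```

```text
time_s: 8.25
eef_pos: [418.8, -230.9, 34.1]
ee_rot: [-0.0, 1.0, -0.0, -0.0]
force: [-0.6, 0.0, -3.0]
grip_width: 0.714
time_s: 8.5
eef_pos: [418.9, -230.9, 33.8]
ee_rot: [0.0, 1.0, -0.0, 0.0]
force: [-3.1, 1.1, 4.7]
grip_width: 0.714
```

```bash
python3 -m creep '[{"grip":65,"linear":[0,0,0],"rot":[0,0,0]},{"grip":75,"linear":[0,0,0],"rot":[0,0,0]},{"grip":85,"linear":[0,0,0],"rot":[0,0,0]},{"grip":85,"linear":[0,0,0],"rot":[0,0,0]},{"grip":85,"linear":[0,0,-15],"rot":[0,0,0]},{"grip":85,"linear":[0,0,-30],"rot":[0,0,0]},{"grip":85,"linear":[0,0,-35],"rot":[0,0,0]},{"grip":85,"linear":[0,0,-35],"rot":[0,0,0]},{"grip":85,"linear":[0,0,0],"rot":[0,0,0]},{"grip":85,"linear":[0,0,0],"rot":[0,0,0]}]'
python3 - <<'E'
from h import *
s=sensors.sense();print(s['eef_pos'],s['force']);shot('wrist','w7')
E
```

```text
time_s: 9.33
eef_pos: [419.5, -231.4, 149.9]
ee_rot: [0.001, 1.0, -0.0, 0.001]
force: [-0.2, 0.4, -0.5]
grip_width: 0.997
[ 419.48011425 -231.39278736  149.88820452] [-0.19198915  0.43757541 -0.48848158]
```

View pics/w7.png

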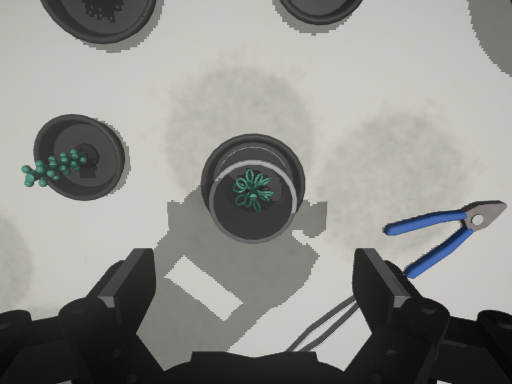

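```bash
python3 -m creep '[{"grip":85,"linear":[2,-22,0],"rot":[0,0,0]},{"grip":85,"linear":[3,-39,0],"rot":[0,0,0]},{"grip":85,"linear":[3,-39,0],"rot":[0,0,0]},{"grip":85,"linear":[3,-39,0],"rot":[0,0,0]},{"grip":85,"linear":[3,-39,0],"rot":[0,0,0]},{"grip":85,"linear":[3,-39,0],"rot":[0,0,0]},{"grip":85,"linear":[3,-39,0],"rot":[0,0,0]},{"grip":85,"linear":[3,-39,0],"rot":[0,0,0]},{"grip":85,"linear":[3,-39,0],"rot":[0,0,0]},{"grip":85,"linear":[3,-39,0],"rot":[0,0,0]},{"grip":85,"linear":[3,-39,0],"rot":[0,0,0]},{"grip":85,"linear":[1,-27,0],"rot":[0,0,0]}]'
python3 -m creep '[{"grip":85,"linear":[0,0,20],"rot":[0,0,0]},{"grip":85,"linear":[0,0,10],"rot":[0,0,0]},{"grip":85,"linear":[0,0,0],"rot":[0,0,0]},{"grip":85,"linear":[0,0,0],"rot":[0,0,0]}]'
python3 - <<'E'
from h import *
s=sensors.sense();print(s['eef_pos'],s['joints'],s['ee_rot']);shot('wrist','w8')
E
```

```text
time_s: 10.38
eef_pos: [451.0, 210.9, 146.9]
ee_rot: [0.0, 1.0, 0.001, -0.001]
force: [0.4, -0.3, 0.5]
grip_width: 0.998
time_s: 10.72
eef_pos: [451.5, 207.3, 117.6]
ee_rot: [0.0, 1.0, -0.001, -0.001]
force: [0.6, 0.1, 0.2]
grip_width: 0.993
[451.47524829 207.32858869 117.55628629] [ 1.94244279e-01  3.77538796e-01  1.72894926e+00 -7.51104729e-05
  1.03784061e+00  1.76630510e+00] [ 2.96616766e-04  9.99998876e-01 -6.13122144e-04 -1.33585278e-03]
```

View pics/w8.png

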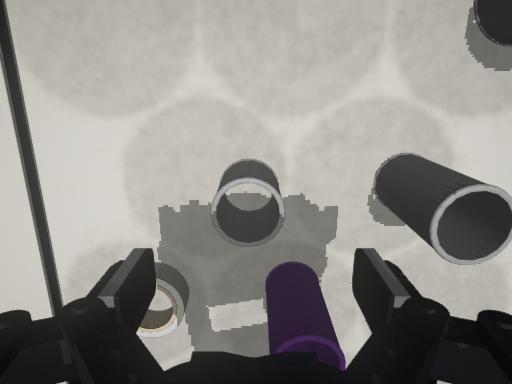

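```bash
python3 - <<'E'
from h import *
p,d,c=load('w8');print(plane(c,247.5,212,60),plane(c,484/1,225,92)); s=sensors.sense();print(s['eef_pos'])
E
```

```text
[451.37834023 210.91106389  60.        ] [455.72332373  83.12322083  92.        ]
[452.02291332 207.34624015 118.35894882]
```

```bash
python3 -m creep '[{"grip":85,"linear":[0,-2.5,20],"rot":[0,0,0]},{"grip":85,"linear":[0,0,25],"rot":[0,0,0]},{"grip":85,"linear":[0,0,25],"rot":[0,0,0]},{"grip":85,"linear":[0,0,18],"rot":[0,0,0]},{"grip":85,"linear":[0,0,2],"rot":[0,0,0]},{"grip":85,"linear":[0,0,0],"rot":[0,0,0]},{"grip":30,"linear":[0,0,0],"rot":[0,0,0]},{"grip":30,"linear":[0,0,0],"rot":[0,0,0]},{"grip":30,"linear":[0,0,0],"rot":[0,0,0]},{"grip":30,"linear":[0,0,0],"rot":[0,0,0]},{"grip":30,"linear":[0,0,0],"rot":[0,0,0]},{"grip":30,"linear":[0,0,0],"rot":[0,0,0]}]' 40
python3 -m creep '[{"grip":30,"linear":[0,0,0],"rot":[0,0,0]},{"grip":30,"linear":[0,0,0],"rot":[0,0,0]},{"grip":30,"linear":[0,0,0],"rot":[0,0,0]}]'
```

```text
time_s: 11.77
eef_pos: [452.6, 210.6, 29.8]
ee_rot: [-0.0, 1.0, 0.0, 0.001]
force: [-2.2, -1.5, 7.5]
grip_width: 0.527
time_s: 12.02
eef_pos: [452.6, 210.6, 29.8]
ee_rot: [-0.0, 1.0, 0.0, 0.001]
force: [-2.1, 0.2, 7.3]
grip_width: 0.53
```

```bash
python3 -m creep '[{"grip":30,"linear":[0,0,-10],"rot":[0,0,0]},{"grip":30,"linear":[0,0,-25],"rot":[0,0,0]},{"grip":30,"linear":[0,0,-30],"rot":[0,0,0]},{"grip":30,"linear":[0,0,-30],"rot":[0,0,0]},{"grip":30,"linear":[0,0,-25],"rot":[0,0,0]},{"grip":30,"linear":[5,20,0],"rot":[0,0,0]},{"grip":30,"linear":[9,36,0],"rot":[0,0,0]},{"grip":30,"linear":[9,36,0],"rot":[0,0,0]},{"grip":30,"linear":[9,36,0],"rot":[0,0,0]},{"grip":30,"linear":[9,36,0],"rot":[0,0,0]},{"grip":30,"linear":[9,36,0],"rot":[0,0,0]}]'
python3 -m creep '[{"grip":30,"linear":[9,36,0],"rot":[0,0,0]},{"grip":30,"linear":[9,36,0],"rot":[0,0,0]},{"grip":30,"linear":[9,36,0],"rot":[0,0,0]},{"grip":30,"linear":[9,36,0],"rot":[0,0,0]},{"grip":30,"linear":[9,36,0],"rot":[0,0,0]},{"grip":30,"linear":[9,36,0],"rot":[0,0,0]},{"grip":30,"linear":[9,36,0],"rot":[0,0,0]},{"grip":30,"linear":[9,36,0],"rot":[0,0,0]},{"grip":30,"linear":[0,3,0],"rot":[0,0,0]},{"grip":30,"linear":[0,0,0],"rot":[0,0,0]},{"grip":30,"linear":[0,0,0],"rot":[0,0,0]}]'
python3 - <<'E'
from h import *
s=sensors.sense();print(s['eef_pos'],s['ee_rot'],s['force'],s['grip_width']);shot('wrist','w9')
a=cv2.imread('pics/w9.png');cv2.imwrite('pics/w9z.png',cv2.resize(a[100:384,100:410],None,fx=2.1,fy=2.1,interpolation=cv2.INTER_CUBIC))
E
```

```text
time_s: 12.93
eef_pos: [501.9, 8.9, 149.3]
ee_rot: [0.0, 1.0, -0.0, 0.0]
force: [1.5, 0.3, -2.3]
grip_width: 0.528
time_s: 13.85
eef_pos: [573.6, -279.8, 148.7]
ee_rot: [-0.0, 1.0, -0.0, -0.0]
force: [-0.5, 0.2, -2.3]
grip_width: 0.528
[ 573.60684841 -279.78603881  148.66557847] [-3.50713607e-04  9.99999911e-01 -1.40910437e-04 -1.85872620e-04] [-0.48639448  0.21662527 -2.25019654] 0.5282156508308822
```

View pics/w9z.png

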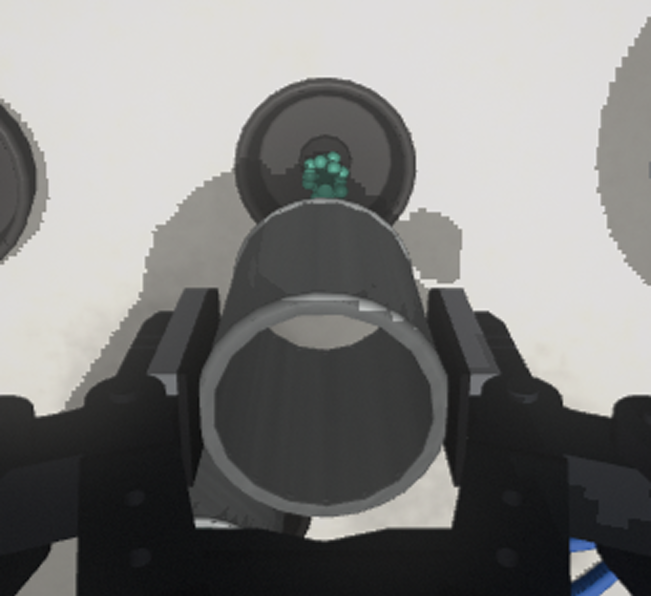

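```bash
python3 - <<'E'
from h import *
p,d,c=load('w9');Z=148.7-29.8
f=lambda u,v,z:plane(c,100+u/2.1,100+v/2.1,z).round(1)
print(basefit('w9',100+325/2.1,100+162/2.1,36,190,350),basefit('w9',100+325/2.1,100+162/2.1,36,160,380))
print(f(324,198,Z)-[23,0,0],f(324,292,Z+60)-[23,0,0],f(200,395,Z+60),f(448,395,Z+60))
E
```

```text
(array([ 575.37, -280.05]), 80, np.float64(0.1)) (array([ 575.38, -280.04]), 110, np.float64(0.13))
[ 570.7 -279.9  118.9] [ 572.4 -279.9  178.9] [ 575.  -257.5  178.9] [ 575.1 -302.4  178.9]
```

```bash
python3 -m creep '[{"grip":30,"linear":[3.3,0,12],"rot":[0,0,0]},{"grip":30,"linear":[0,0,20],"rot":[0,0,0]},{"grip":30,"linear":[0,0,20],"rot":[0,0,0]},{"grip":30,"linear":[0,0,20],"rot":[0,0,0]},{"grip":30,"linear":[0,0,12],"rot":[0,0,0]},{"grip":30,"linear":[0,0,4],"rot":[0,0,0]},{"grip":30,"linear":[0,0,0],"rot":[0,0,0]},{"grip":30,"linear":[0,0,0],"rot":[0,0,0]}]'
python3 - <<'E'
from h import *
s=sensors.sense();print(s['eef_pos'],s['force']);shot('wrist','w10')
a=cv2.imread('pics/w10.png');cv2.imwrite('pics/w10z.png',cv2.resize(a[100:384,100:410],None,fx=2.1,fy=2.1,interpolation=cv2.INTER_CUBIC))
E
```

```text
time_s: 14.57
eef_pos: [577.6, -280.4, 61.3]
ee_rot: [0.0, 1.0, 0.0, 0.001]
force: [-0.0, -0.2, -2.0]
grip_width: 0.528
[ 577.63914589 -280.38444427   61.33737535] [-0.00870588 -0.16732917 -1.96268637]
```

View pics/w10z.png

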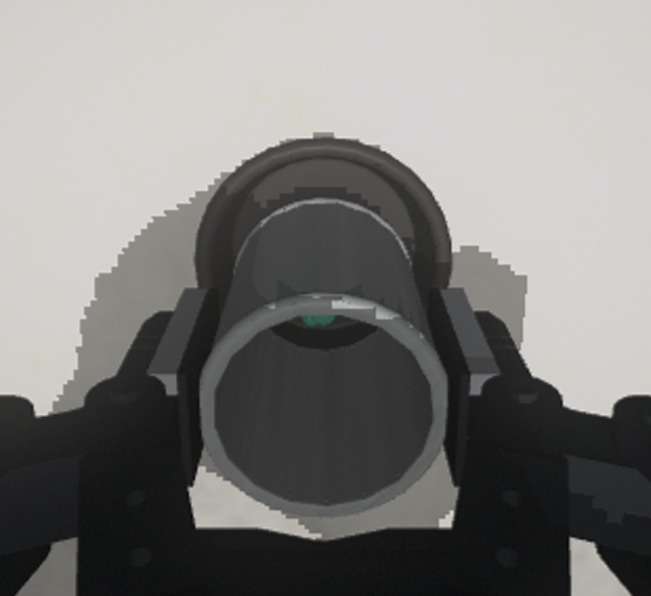

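```bash
python3 - <<'E'
from h import *
p,d,c=load('w10');Z=61.3-29.8
f=lambda u,v,z:plane(c,100+u/2.1,100+v/2.1,z).round(1)
print(basefit('w10',100+324/2.1,100+262/2.1,36,200,340))
print(f(323,198,Z)-[23,0,0],f(324,292,Z+60)-[23,0,0])
E
```

```text
(array([ 575.64, -280.86]), 70, np.float64(0.18))
[ 574.7 -281.1   31.5] [ 576.2 -281.2   91.5]
```

```bash
python3 -m creep '[{"grip":30,"linear":[0.4,0,6],"rot":[0,0,0]},{"grip":30,"linear":[0,0,6],"rot":[0,0,0]},{"grip":30,"linear":[0,0,5],"rot":[0,0,0]},{"grip":30,"linear":[0,0,3],"rot":[0,0,0]},{"grip":30,"linear":[0,0,2],"rot":[0,0,0]},{"grip":30,"linear":[0,0,1],"rot":[0,0,0]},{"grip":30,"linear":[0,0,1],"rot":[0,0,0]},{"grip":30,"linear":[0,0,0],"rot":[0,0,0]},{"grip":30,"linear":[0,0,0],"rot":[0,0,0]}]'
python3 -m creep '[{"grip":30,"linear":[0,0,0.8],"rot":[0,0,0]},{"grip":30,"linear":[0,0,0],"rot":[0,0,0]},{"grip":30,"linear":[0,0,0],"rot":[0,0,0]}]'
```

```text
time_s: 15.37
eef_pos: [577.6, -280.5, 36.6]
ee_rot: [0.0, 1.0, -0.0, 0.0]
force: [-0.1, -0.3, -1.7]
grip_width: 0.528
time_s: 15.62
eef_pos: [577.7, -280.5, 35.9]
ee_rot: [0.0, 1.0, -0.0, 0.0]
force: [0.2, 0.2, -0.2]
grip_width: 0.528
```

```bash
python3 -m creep '[{"grip":30,"linear":[0,0,0.6],"rot":[0,0,0]},{"grip":30,"linear":[0,0,0],"rot":[0,0,0]},{"grip":30,"linear":[0,0,0],"rot":[0,0,0]}]'

```

```text
time_s: 15.87
eef_pos: [577.7, -280.5, 35.9]
ee_rot: [0.0, 1.0, -0.0, 0.0]
force: [-2.1, 1.4, 4.4]
grip_width: 0.531
```

```bash
python3 -m creep '[{"grip":55,"linear":[0,0,0],"rot":[0,0,0]},{"grip":70,"linear":[0,0,0],"rot":[0,0,0]},{"grip":85,"linear":[0,0,0],"rot":[0,0,0]},{"grip":85,"linear":[0,0,0],"rot":[0,0,0]},{"grip":85,"linear":[0,0,0],"rot":[0,0,0]},{"grip":85,"linear":[0,0,-15],"rot":[0,0,0]},{"grip":85,"linear":[0,0,-30],"rot":[0,0,0]},{"grip":85,"linear":[0,0,-35],"rot":[0,0,0]},{"grip":85,"linear":[0,0,-35],"rot":[0,0,0]},{"grip":85,"linear":[0,0,0],"rot":[0,0,0]},{"grip":85,"linear":[0,0,0],"rot":[0,0,0]}]'
python3 - <<'E'
from h import *
s=sensors.sense();print(s['eef_pos'],s['force']);shot('wrist','w11')
E
python3 -m creep '[{"grip":85,"linear":[0,-20,0],"rot":[0,0,0]},{"grip":85,"linear":[1,-36,0],"rot":[0,0,0]},{"grip":85,"linear":[1,-36,0],"rot":[0,0,0]},{"grip":85,"linear":[1,-36,0],"rot":[0,0,0]},{"grip":85,"linear":[1,-36,0],"rot":[0,0,0]},{"grip":85,"linear":[1,-36,0],"rot":[0,0,0]},{"grip":85,"linear":[1,-36,0],"rot":[0,0,0]},{"grip":85,"linear":[1,-36,0],"rot":[0,0,0]},{"grip":85,"linear":[1,-36,0],"rot":[0,0,0]},{"grip":85,"linear":[0,0,0],"rot":[0,0,0]},{"grip":85,"linear":[0,0,0],"rot":[0,0,0]},{"grip":85,"linear":[0,0,0],"rot":[0,0,0]}]'
python3 - <<'E'
from h import *
s=sensors.sense();print(s['eef_pos'],s['force']);shot('wrist','w12')
cv2.imwrite('pics/w1112.png',cv2.resize(np.hstack([cv2.imread('pics/w11.png'),cv2.imread('pics/w12.png')]),(800,300),interpolation=cv2.INTER_AREA))
E
```

```text
time_s: 16.78
eef_pos: [578.2, -280.9, 152.0]
ee_rot: [0.001, 1.0, -0.0, 0.002]
force: [0.2, 0.0, -0.6]
grip_width: 0.996
[ 578.22999245 -280.85324318  152.02523259] [ 0.23931002  0.00414618 -0.55061684]
time_s: 17.83
eef_pos: [585.2, 27.3, 148.9]
ee_rot: [-0.0, 1.0, -0.0, -0.001]
force: [0.5, -0.0, -0.0]
grip_width: 0.997
[585.19629607  27.2627422  148.85650342] [ 0.52094188 -0.04300141 -0.0467687 ]
```

View pics/w12.png

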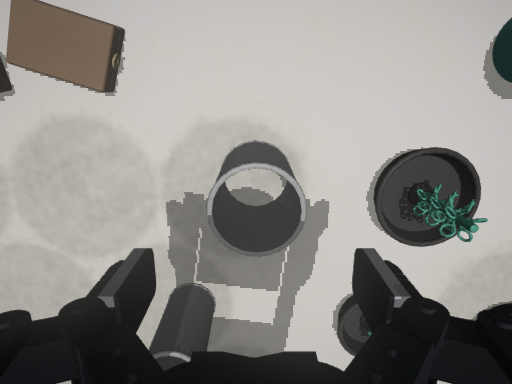

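View pics/w11.png

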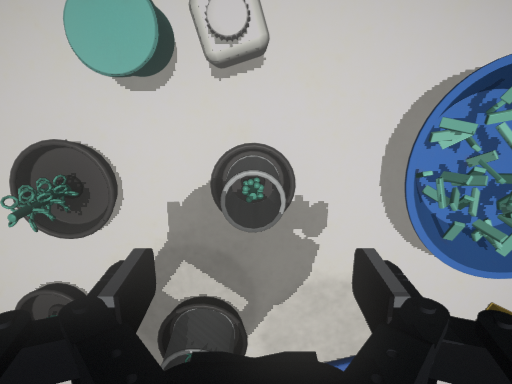

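```bash
python3 - <<'E'
from h import *
p,d,c=load('w12');print(plane(c,256,209,92)); s=sensors.sense();print(s['eef_pos'])
print(basefit('w12',429,197,44,180,360),basefit('w11',63,189,44,0,360))
E
```

```text
[587.10330815  24.91778863  92.        ]
[585.32074032  26.68936391 149.08084027]
(array([ 571.6 , -116.99]), 90, np.float64(0.73)) (array([ 570.18, -121.62]), 157, np.float64(0.81))
```

```bash
python3 -m creep '[{"grip":85,"linear":[2,1.5,20],"rot":[0,0,0]},{"grip":85,"linear":[0,0,25],"rot":[0,0,0]},{"grip":85,"linear":[0,0,25],"rot":[0,0,0]},{"grip":85,"linear":[0,0,17],"rot":[0,0,0]},{"grip":85,"linear":[0,0,2],"rot":[0,0,0]},{"grip":85,"linear":[0,0,0],"rot":[0,0,0]},{"grip":45,"linear":[0,0,0],"rot":[0,0,0]},{"grip":45,"linear":[0,0,0],"rot":[0,0,0]},{"grip":45,"linear":[0,0,0],"rot":[0,0,0]},{"grip":45,"linear":[0,0,0],"rot":[0,0,0]},{"grip":45,"linear":[0,0,0],"rot":[0,0,0]},{"grip":45,"linear":[0,0,0],"rot":[0,0,0]}]' 50
python3 -m creep '[{"grip":45,"linear":[0,0,0],"rot":[0,0,0]},{"grip":45,"linear":[0,0,0],"rot":[0,0,0]}]'
```

```text
time_s: 18.88
eef_pos: [588.5, 25.7, 62.8]
ee_rot: [0.0, 1.0, -0.0, 0.001]
force: [-1.6, -1.7, 6.8]
grip_width: 0.697
time_s: 19.05
eef_pos: [588.5, 25.7, 62.7]
ee_rot: [0.0, 1.0, -0.0, 0.001]
force: [-0.6, -0.5, 6.7]
grip_width: 0.7
```

```bash
python3 -m creep '[{"grip":45,"linear":[0,0,-10],"rot":[0,0,0]},{"grip":45,"linear":[0,0,-25],"rot":[0,0,0]},{"grip":45,"linear":[0,0,-30],"rot":[0,0,0]},{"grip":45,"linear":[0,0,-30],"rot":[0,0,0]},{"grip":45,"linear":[0,0,-15],"rot":[0,0,0]},{"grip":45,"linear":[-3,27,0],"rot":[0,0,0]},{"grip":45,"linear":[-4,35,0],"rot":[0,0,0]},{"grip":45,"linear":[-4,35,0],"rot":[0,0,0]},{"grip":45,"linear":[-4,35,0],"rot":[0,0,0]},{"grip":45,"linear":[-2,15,0],"rot":[0,0,0]},{"grip":45,"linear":[0,0,0],"rot":[0,0,0]},{"grip":45,"linear":[0,0,0],"rot":[0,0,0]}]'
python3 - <<'E'
from h import *
s=sensors.sense();print(s['eef_pos'],s['ee_rot'],s['force'],s['grip_width']);shot('wrist','w13')
a=cv2.imread('pics/w13.png');cv2.imwrite('pics/w13z.png',cv2.resize(a[100:384,100:410],None,fx=2.1,fy=2.1,interpolation=cv2.INTER_CUBIC))
E
```

```text
time_s: 20.05
eef_pos: [570.3, -121.2, 171.3]
ee_rot: [-0.0, 1.0, -0.001, -0.0]
force: [-0.3, 0.1, -4.5]
grip_width: 0.698
[ 570.25624237 -121.23957595  171.26354233] [-2.80535424e-04  9.99999590e-01 -8.38039373e-04 -1.99143013e-04] [-0.31330983  0.05861152 -4.47332679] 0.6975304324312727
```

View pics/w13z.png

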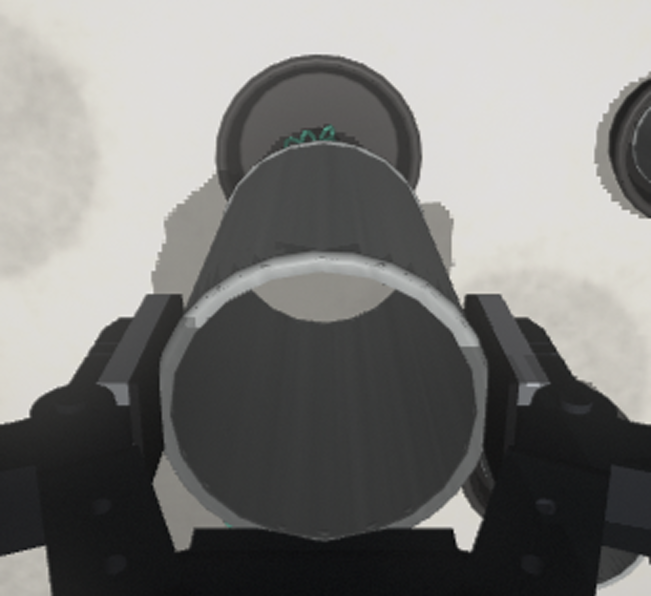

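```bash
python3 - <<'E'
from h import *
p,d,c=load('w13');Z=171.3-62.7
f=lambda u,v,z:plane(c,100+u/2.1,100+v/2.1,z).round(1)
print(basefit('w13',100+319/2.1,100+153/2.1,44,190,350))
print(f(322,143,Z)-[31,0,0],f(323,252,Z+92)-[31,0,0],f(161,395,Z+92),f(487,395,Z+92))
E
```

```text
(array([ 570.36, -118.33]), 80, np.float64(0.14))
[ 566.3 -120.4  108.6] [ 568.2 -120.9  200.6] [571.2 -91.3 200.6] [ 571.3 -150.8  200.6]
```

```bash
python3 -m creep '[{"grip":45,"linear":[3,-1,8],"rot":[0,0,0]},{"grip":45,"linear":[0,0,16],"rot":[0,0,0]},{"grip":45,"linear":[0,0,18],"rot":[0,0,0]},{"grip":45,"linear":[0,0,18],"rot":[0,0,0]},{"grip":45,"linear":[0,0,13],"rot":[0,0,0]},{"grip":45,"linear":[0,0,4],"rot":[0,0,0]},{"grip":45,"linear":[0,0,0],"rot":[0,0,0]},{"grip":45,"linear":[0,0,0],"rot":[0,0,0]}]'
python3 - <<'E'
from h import *
s=sensors.sense();print(s['eef_pos'],s['force']);shot('wrist','w14')
a=cv2.imread('pics/w14.png');cv2.imwrite('pics/w14z.png',cv2.resize(a[100:384,100:410],None,fx=2.1,fy=2.1,interpolation=cv2.INTER_CUBIC))
E
```

```text
time_s: 20.77
eef_pos: [574.0, -119.4, 94.5]
ee_rot: [0.0, 1.0, 0.0, 0.0]
force: [-0.9, 0.1, -3.0]
grip_width: 0.694
[ 574.03091174 -119.38151322   94.51538806] [-0.93162305  0.10135488 -2.99422135]
```

View pics/w14z.png

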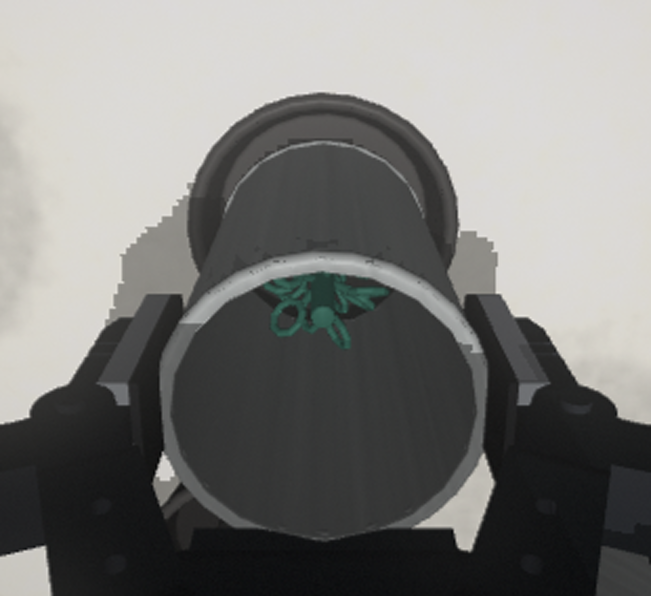

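```bash
python3 - <<'E'
from h import *
p,d,c=load('w14');Z=94.5-62.7
f=lambda u,v,z:plane(c,100+u/2.1,100+v/2.1,z).round(1)
print(basefit('w14',100+323/2.1,100+220/2.1,44,195,345))
print(f(322.5,143,Z)-[31,0,0],f(323,252,Z+92)-[31,0,0],f(161,395,Z+92),f(487,395,Z+92))
# lower flask side edges at row where base edges visible
print(f(188,220,22),f(457,220,22))
E
```

```text
(array([ 570.44, -119.79]), 75, np.float64(0.14))
[ 570.  -119.9   31.8] [ 571.7 -120.1  123.8] [574.6 -90.4 123.8] [ 574.7 -150.2  123.8]
[573.4 -76.7  22. ] [ 573.5 -163.1   22. ]
```

```bash
python3 -m creep '[{"grip":45,"linear":[0,0,6],"rot":[0,0,0]},{"grip":45,"linear":[0,0,6],"rot":[0,0,0]},{"grip":45,"linear":[0,0,5],"rot":[0,0,0]},{"grip":45,"linear":[0,0,3],"rot":[0,0,0]},{"grip":45,"linear":[0,0,2],"rot":[0,0,0]},{"grip":45,"linear":[0,0,1],"rot":[0,0,0]},{"grip":45,"linear":[0,0,1],"rot":[0,0,0]},{"grip":45,"linear":[0,0,0],"rot":[0,0,0]},{"grip":45,"linear":[0,0,0],"rot":[0,0,0]}]'
python3 -m creep '[{"grip":45,"linear":[0,0,0.8],"rot":[0,0,0]},{"grip":45,"linear":[0,0,0],"rot":[0,0,0]},{"grip":45,"linear":[0,0,0],"rot":[0,0,0]}]'
python3 -m creep '[{"grip":45,"linear":[0,0,0.6],"rot":[0,0,0]},{"grip":45,"linear":[0,0,0],"rot":[0,0,0]},{"grip":45,"linear":[0,0,0],"rot":[0,0,0]}]'
```

```text
time_s: 21.57
eef_pos: [573.7, -120.0, 70.2]
ee_rot: [0.0, 1.0, -0.0, 0.0]
force: [-0.7, -0.6, -4.1]
grip_width: 0.695
time_s: 21.82
eef_pos: [573.6, -120.0, 69.3]
ee_rot: [0.0, 1.0, -0.0, 0.0]
force: [-0.1, 0.8, -3.8]
grip_width: 0.692
time_s: 22.07
eef_pos: [573.7, -120.0, 68.9]
ee_rot: [0.0, 1.0, -0.0, 0.0]
force: [-0.3, 0.6, -2.1]
grip_width: 0.697
```

```bash
python3 -m creep '[{"grip":45,"linear":[0,0,0.6],"rot":[0,0,0]},{"grip":45,"linear":[0,0,0],"rot":[0,0,0]},{"grip":45,"linear":[0,0,0],"rot":[0,0,0]}]'
```

```text
time_s: 22.32
eef_pos: [573.8, -120.0, 68.8]
ee_rot: [0.0, 1.0, -0.0, 0.0]
force: [-3.2, 0.7, 5.7]
grip_width: 0.696
```

```bash
python3 -m creep '[{"grip":65,"linear":[0,0,0],"rot":[0,0,0]},{"grip":75,"linear":[0,0,0],"rot":[0,0,0]},{"grip":85,"linear":[0,0,0],"rot":[0,0,0]},{"grip":85,"linear":[0,0,0],"rot":[0,0,0]},{"grip":85,"linear":[0,0,-15],"rot":[0,0,0]},{"grip":85,"linear":[0,0,-30],"rot":[0,0,0]},{"grip":85,"linear":[0,0,-35],"rot":[0,0,0]},{"grip":85,"linear":[0,0,0],"rot":[0,0,0]},{"grip":85,"linear":[0,0,0],"rot":[0,0,0]}]'
python3 - <<'E'
from h import *
s=sensors.sense();print(s['eef_pos'],s['force']);shot('wrist','w15')
E
python3 -m creep '[{"grip":85,"linear":[-8,-14,0],"rot":[0,0,0]},{"grip":85,"linear":[-15,-26,0],"rot":[0,0,0]},{"grip":85,"linear":[-15,-26,0],"rot":[0,0,0]},{"grip":85,"linear":[-15,-26,0],"rot":[0,0,0]},{"grip":85,"linear":[-15,-26,0],"rot":[0,0,0]},{"grip":85,"linear":[-15,-26,0],"rot":[0,0,0]},{"grip":85,"linear":[-15,-26,0],"rot":[0,0,0]},{"grip":85,"linear":[-15,-26,0],"rot":[0,0,0]},{"grip":85,"linear":[-4,-13,0],"rot":[0,0,0]},{"grip":85,"linear":[0,0,0],"rot":[0,0,0]},{"grip":85,"linear":[0,0,0],"rot":[0,0,0]},{"grip":85,"linear":[0,0,0],"rot":[0,0,0]}]'
python3 - <<'E'
from h import *
s=sensors.sense();print(s['eef_pos'],s['force']);shot('wrist','w16')
E
```

```text
time_s: 23.07
eef_pos: [574.4, -120.3, 149.7]
ee_rot: [0.001, 1.0, -0.0, 0.002]
force: [0.8, 0.0, 0.0]
grip_width: 0.998
[ 574.37229666 -120.25272242  149.74064808] [0.78506833 0.03537286 0.01865384]
time_s: 24.12
eef_pos: [456.7, 88.5, 147.4]
ee_rot: [0.0, 1.0, -0.0, -0.001]
force: [-0.6, -0.5, -0.7]
grip_width: 0.994
[456.74164597  88.49517181 147.42411764] [-0.63948405 -0.47478824 -0.66527763]
```

View pics/w15.png

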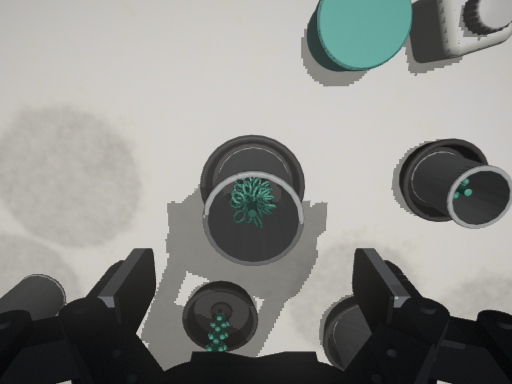

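View pics/w16.png

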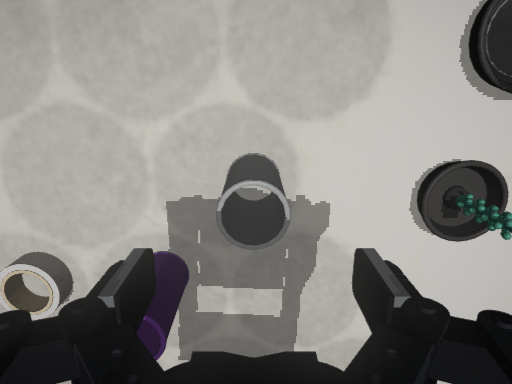

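```bash
python3 - <<'E'
from h import *
p,d,c=load('w16');print(plane(c,254,214,92)); s=sensors.sense();print(s['eef_pos'])
print(basefit('w15',220,315,36,0,180),basefit('w15',220,315,36,180,360))
E
```

```text
[455.93492244  87.78249211  92.        ]
[456.85948667  88.3058058  147.53767284]
(array([440.99, -88.38]), 76, np.float64(0.24)) (array([445.36, -89.56]), 90, np.float64(1.13))
```

```bash
python3 -m creep '[{"grip":85,"linear":[0,0,20],"rot":[0,0,0]},{"grip":85,"linear":[0,0,25],"rot":[0,0,0]},{"grip":85,"linear":[0,0,25],"rot":[0,0,0]},{"grip":85,"linear":[0,0,15],"rot":[0,0,0]},{"grip":85,"linear":[0,0,2],"rot":[0,0,0]},{"grip":85,"linear":[0,0,0],"rot":[0,0,0]},{"grip":85,"linear":[0,0,0],"rot":[0,0,0]}]' 50
python3 -m creep '[{"grip":30,"linear":[0,0,0],"rot":[0,0,0]},{"grip":30,"linear":[0,0,0],"rot":[0,0,0]},{"grip":30,"linear":[0,0,0],"rot":[0,0,0]},{"grip":30,"linear":[0,0,0],"rot":[0,0,0]},{"grip":30,"linear":[0,0,0],"rot":[0,0,0]},{"grip":30,"linear":[0,0,0],"rot":[0,0,0]},{"grip":30,"linear":[0,0,0],"rot":[0,0,0]},{"grip":30,"linear":[0,0,0],"rot":[0,0,0]},{"grip":30,"linear":[0,0,0],"rot":[0,0,0]}]'
```

```text
time_s: 24.75
eef_pos: [457.3, 88.6, 61.8]
ee_rot: [0.0, 1.0, -0.0, 0.001]
force: [-0.0, 0.0, 0.1]
grip_width: 0.996
time_s: 25.5
eef_pos: [457.1, 89.0, 62.0]
ee_rot: [0.0, 1.0, 0.0, 0.001]
force: [-0.9, -0.1, 7.6]
grip_width: 0.524
```

```bash
python3 -m creep '[{"grip":30,"linear":[0,0,-10],"rot":[0,0,0]},{"grip":30,"linear":[0,0,-25],"rot":[0,0,0]},{"grip":30,"linear":[0,0,-30],"rot":[0,0,0]},{"grip":30,"linear":[0,0,-30],"rot":[0,0,0]},{"grip":30,"linear":[0,0,-15],"rot":[0,0,0]},{"grip":30,"linear":[-1,19,0],"rot":[0,0,0]},{"grip":30,"linear":[-3,35,0],"rot":[0,0,0]},{"grip":30,"linear":[-3,35,0],"rot":[0,0,0]},{"grip":30,"linear":[-3,35,0],"rot":[0,0,0]},{"grip":30,"linear":[-3,35,0],"rot":[0,0,0]},{"grip":30,"linear":[-1,20,0],"rot":[0,0,0]},{"grip":30,"linear":[0,0,0],"rot":[0,0,0]}]'
python3 -m creep '[{"grip":30,"linear":[0,0,0],"rot":[0,0,0]},{"grip":30,"linear":[0,0,0],"rot":[0,0,0]}]'
python3 - <<'E'
from h import *
s=sensors.sense();print(s['eef_pos'],s['ee_rot'],s['force'],s['grip_width']);shot('wrist','w17')
a=cv2.imread('pics/w17.png');cv2.imwrite('pics/w17z.png',cv2.resize(a[100:384,100:410],None,fx=2.1,fy=2.1,interpolation=cv2.INTER_CUBIC))
E
```

```text
time_s: 26.5
eef_pos: [442.3, -93.1, 171.0]
ee_rot: [0.0, 1.0, -0.002, -0.0]
force: [-0.6, 0.4, -2.9]
grip_width: 0.523
time_s: 26.67
eef_pos: [442.4, -89.3, 170.9]
ee_rot: [-0.0, 1.0, -0.0, -0.0]
force: [-0.2, 0.1, -3.5]
grip_width: 0.516
[442.39373263 -89.33775247 170.93123746] [-2.46359744e-04  9.99999939e-01 -3.60926655e-05 -2.45356732e-04] [-0.19304073  0.11338802 -3.51630596] 0.5164624717321629
```

View pics/w17z.png

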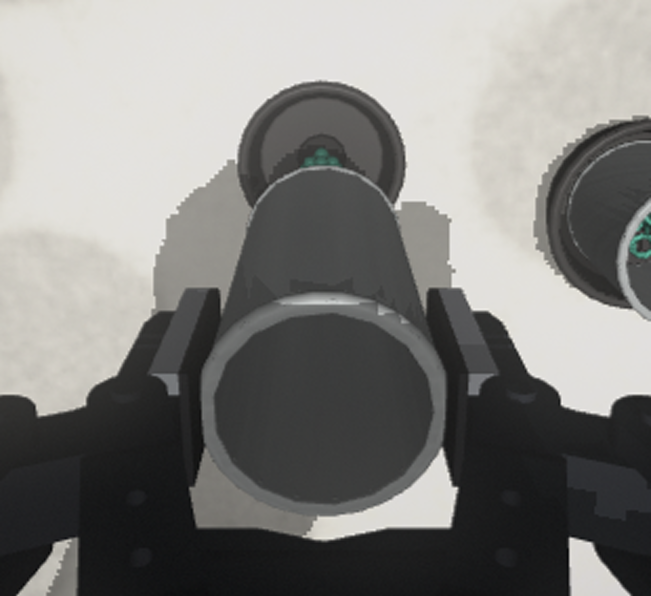

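```bash
python3 - <<'E'
from h import *
p,d,c=load('w17');Z=170.9-62
f=lambda u,v,z:plane(c,100+u/2.1,100+v/2.1,z).round(1)
print(basefit('w17',100+321/2.1,100+160/2.1,36,185,355))
print(f(321.5,167,Z)-[23,0,0],f(323,293,Z+92)-[23,0,0],f(201,395,Z+92),f(446,395,Z+92))
E
```

```text
(array([439.71, -88.27]), 85, np.float64(0.11))
[439.1 -89.  108.9] [440.9 -89.6 200.9] [443.6 -67.4 200.9] [ 443.7 -111.9  200.9]
```

```bash
python3 -m creep '[{"grip":30,"linear":[0.5,0,8],"rot":[0,0,0]},{"grip":30,"linear":[0,0,16],"rot":[0,0,0]},{"grip":30,"linear":[0,0,18],"rot":[0,0,0]},{"grip":30,"linear":[0,0,18],"rot":[0,0,0]},{"grip":30,"linear":[0,0,13],"rot":[0,0,0]},{"grip":30,"linear":[0,0,4],"rot":[0,0,0]},{"grip":30,"linear":[0,0,0],"rot":[0,0,0]},{"grip":30,"linear":[0,0,0],"rot":[0,0,0]}]'
python3 - <<'E'
from h import *
s=sensors.sense();print(s['eef_pos'],s['force']);shot('wrist','w18')
a=cv2.imread('pics/w18.png');cv2.imwrite('pics/w18z.png',cv2.resize(a[100:384,100:410],None,fx=2.1,fy=2.1,interpolation=cv2.INTER_CUBIC))
E
```

```text
time_s: 27.38
eef_pos: [443.4, -89.6, 94.4]
ee_rot: [0.0, 1.0, 0.0, 0.0]
force: [-0.4, -0.3, -2.5]
grip_width: 0.519
[443.38977823 -89.63669178  94.3970164 ] [-0.4130805  -0.30003411 -2.48243638]
```

View pics/w18z.png

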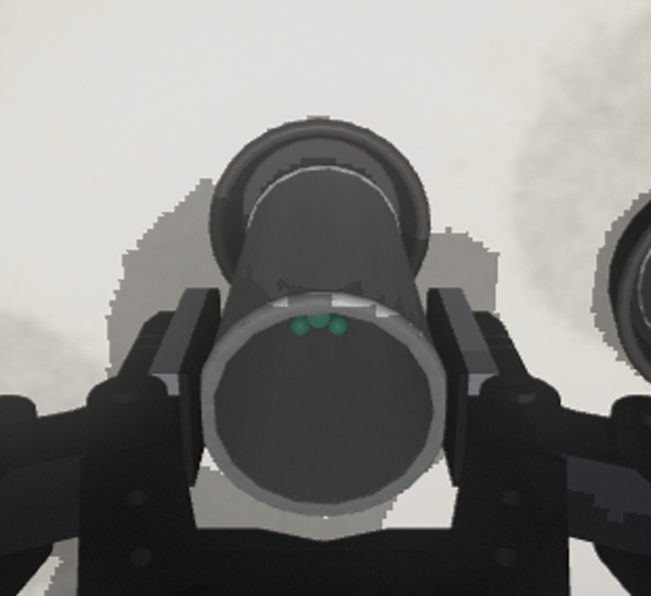

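```bash
python3 - <<'E'
from h import *
p,d,c=load('w18');Z=94.4-62
f=lambda u,v,z:plane(c,100+u/2.1,100+v/2.1,z).round(1)
print(basefit('w18',100+320/2.1,100+222/2.1,36,190,350))
print(f(322,166,Z)-[23,0,0],f(323,292,Z+92)-[23,0,0],[f(u,215,Z)[1] for u in(246,400)])
E
```

```text
(array([439.99, -88.88]), 80, np.float64(0.15))
[440.5 -89.9  32.4] [442.  -90.3 124.4] [np.float64(-66.8), np.float64(-113.7)]
```

```bash
python3 -m creep '[{"grip":30,"linear":[-0.7,-0.9,5],"rot":[0,0,0]},{"grip":30,"linear":[0,0,6],"rot":[0,0,0]},{"grip":30,"linear":[0,0,6],"rot":[0,0,0]},{"grip":30,"linear":[0,0,3],"rot":[0,0,0]},{"grip":30,"linear":[0,0,2],"rot":[0,0,0]},{"grip":30,"linear":[0,0,1],"rot":[0,0,0]},{"grip":30,"linear":[0,0,1],"rot":[0,0,0]},{"grip":30,"linear":[0,0,0],"rot":[0,0,0]},{"grip":30,"linear":[0,0,0],"rot":[0,0,0]}]'
python3 -m creep '[{"grip":30,"linear":[0,0,0.8],"rot":[0,0,0]},{"grip":30,"linear":[0,0,0.6],"rot":[0,0,0]},{"grip":30,"linear":[0,0,0],"rot":[0,0,0]},{"grip":30,"linear":[0,0,0],"rot":[0,0,0]}]'
python3 -m creep '[{"grip":30,"linear":[0,0,0.7],"rot":[0,0,0]},{"grip":30,"linear":[0,0,0],"rot":[0,0,0]},{"grip":30,"linear":[0,0,0],"rot":[0,0,0]}]'
```

```text
time_s: 28.18
eef_pos: [442.5, -89.0, 70.1]
ee_rot: [0.0, 1.0, -0.0, 0.0]
force: [0.1, -0.2, -3.2]
grip_width: 0.519
time_s: 28.52
eef_pos: [442.4, -89.0, 68.7]
ee_rot: [-0.0, 1.0, -0.0, -0.0]
force: [-0.1, 0.4, -2.7]
grip_width: 0.517
time_s: 28.77
eef_pos: [442.5, -89.0, 68.1]
ee_rot: [0.0, 1.0, -0.0, 0.0]
force: [0.4, 0.5, 0.1]
grip_width: 0.52
```

```bash
python3 -m creep '[{"grip":30,"linear":[0,0,0.5],"rot":[0,0,0]},{"grip":30,"linear":[0,0,0],"rot":[0,0,0]},{"grip":30,"linear":[0,0,0],"rot":[0,0,0]}]'
python3 -m creep '[{"grip":50,"linear":[0,0,0],"rot":[0,0,0]},{"grip":65,"linear":[0,0,0],"rot":[0,0,0]},{"grip":85,"linear":[0,0,0],"rot":[0,0,0]},{"grip":85,"linear":[0,0,0],"rot":[0,0,0]},{"grip":85,"linear":[0,0,0],"rot":[0,0,0]},{"grip":85,"linear":[0,0,-15],"rot":[0,0,0]},{"grip":85,"linear":[0,0,-30],"rot":[0,0,0]},{"grip":85,"linear":[0,0,-35],"rot":[0,0,0]},{"grip":85,"linear":[0,0,-35],"rot":[0,0,0]},{"grip":85,"linear":[0,0,-35],"rot":[0,0,0]},{"grip":85,"linear":[0,0,0],"rot":[0,0,0]},{"grip":85,"linear":[0,0,0],"rot":[0,0,0]}]'
python3 -m creep '[{"grip":85,"linear":[20,30,-10],"rot":[0,0,0]},{"grip":85,"linear":[20,35,0],"rot":[0,0,0]},{"grip":85,"linear":[20,30,0],"rot":[0,0,0]},{"grip":85,"linear":[0,0,0],"rot":[0,0,0]},{"grip":85,"linear":[0,0,0],"rot":[0,0,0]}]'
python3 - <<'E'
from h import *
s=sensors.sense();print(s['eef_pos'],s['force']);shot('wrist','w19');shot('scene','sc19')
a=cv2.imread('pics/sc19.png')[110:310,150:330];cv2.imwrite('pics/sc19z.png',cv2.resize(a,None,fx=3,fy=3,interpolation=cv2.INTER_CUBIC))
E
```

```text
time_s: 29.02
eef_pos: [442.6, -89.1, 68.0]
ee_rot: [0.0, 1.0, -0.0, 0.0]
force: [-0.7, 1.3, 6.0]
grip_width: 0.523
time_s: 30.02
eef_pos: [443.0, -89.2, 218.8]
ee_rot: [0.001, 1.0, -0.0, 0.002]
force: [0.4, 0.4, -0.9]
grip_width: 0.999
time_s: 30.43
eef_pos: [502.1, -184.8, 225.1]
ee_rot: [-0.001, 1.0, -0.001, -0.002]
force: [-0.0, 0.2, 0.0]
grip_width: 0.99
[ 502.13628069 -184.79842761  225.12221934] [-0.00370868  0.23898779  0.02050348]
```

View pics/w19.png

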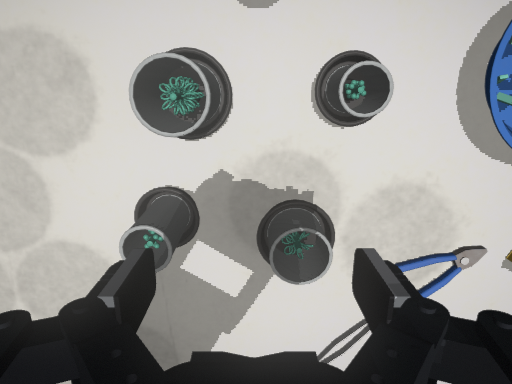

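View pics/sc19z.png

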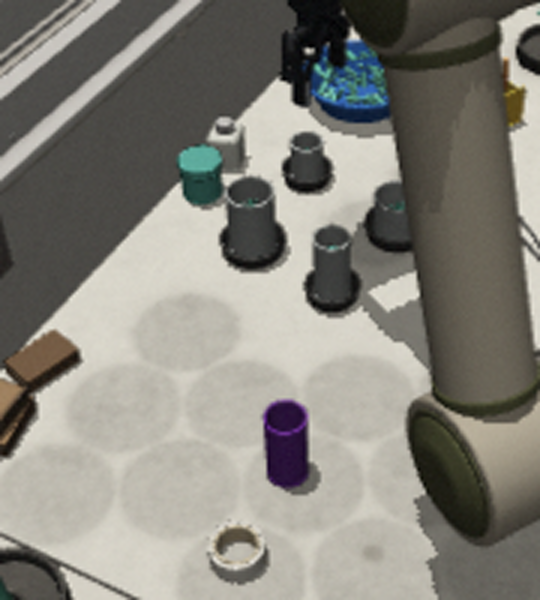

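```bash
python3 - <<'E'
from h import *
p,d,c=load('w19')
K=c['intrinsics'];v,u=np.mgrid[0:384,0:512];m=d>0
X=np.stack([(u-K[0,2])/K[0,0]*d,(v-K[1,2])/K[1,1]*d,d],-1);W=(X-c['t'])@c['R']
for n,x,y,h in(('WT',570,-121,98),('NS',575,-281,66),('NT',440.5,-89.5,98),('WS',417,-231.5,66)):
    s=m&(np.hypot(W[...,0]-x,W[...,1]-y)<36)&(W[...,2]<130)&(abs(W[...,2]-h)<9)
    P=W[s];P=P[P[:,2]>np.percentile(P[:,2],60)-1]
    A=np.c_[P[:,:2]-P[:,:2].mean(0),np.ones(len(P))];k=np.linalg.lstsq(A,P[:,2],rcond=None)[0]
    print(n,h,len(P),np.median(P[:,2]).round(1),'tilt',k[:2].round(3),P[:,:2].min(0).round(),P[:,:2].max(0).round())
ctrl.finish_job()
E
```

```text
WT 98 1095 99.0 tilt [0. 0.] [ 540. -150.] [602. -88.]
NS 66 665 66.5 tilt [0.002 0.002] [ 552. -303.] [ 599. -256.]
NT 98 468 98.8 tilt [0.005 0.001] [ 419. -112.] [464. -65.]
WS 66 615 66.6 tilt [ 0.    -0.001] [ 385. -261.] [ 448. -199.]
the job is handed in; nothing more can be done
```

All four steel flasks now stand over their own trees, and I handed the job in at about 30 s of robot time. Each was lowered until the wrist force showed light contact (about 4–6 N), then released. I left the purple look-alike, the bowl and the tape roll alone.

- **Seating:** a last depth picture put the flask tops at 99.0 and 98.8 mm (98 expected for the tall ones), and at 66.5 and 66.6 mm (66 expected for the short ones). Tilt was 0.005 or less, so all four stand flat on the base floors inside the rims.
- **Trees:** the last pictures show each tree upright inside its flask.
- **Disagreements:**
  - The first readings from the fixed scene and side cameras differed by 8–25 mm, so I placed everything with the wrist camera.
  - Wrist readings of a base also shifted by 1–3 mm with height. I therefore checked each fit again just above the rim, where flask and base agreed to about 1 mm.

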